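# Unstack the lab supplies into their holders

### The arm

A 6-joint arm with a two-finger parallel gripper is mounted at the origin on the work surface. World frame = base frame: x ahead of the robot, y to its left, z up, the work surface at z = 0. Lengths are in m, angles in rad, forces in N, time in s.
With the tool pointing down it reaches from about 0.3 to 0.75 m from the base axis. Payload 8.5 kg.
Tool frame: the origin (TCP) lies at the very end of the fingers, on their centre line; the grasp point (between the pads) lies 19 mm behind it; z points along the fingers, y is the direction in which the jaws open and shut (so a half turn about z gives the same grasp; the last joint's range is limited). The gripper opens to 85 mm and grips with 20 to 120 N. Pads are 22 mm wide; open, the fingers measure 114 mm over their backs; the gripper's body (76 mm by 85 mm) begins 54 mm behind the grasp point. The pads swing forward as they close: fully open they stand 13 mm farther back than shut.
Start: joints at [-1.516, 0.381, 1.297, -0, 1.464, -0.215], TCP at [0.147, -0.53, 0.231] pointing down, gripper open.
Joint ranges: [-3.11, 3.11], [-0.89, 2.33], [0.22, 2.48], [-1.42, 4.56], [0.17, 2.85], [-2.88, 2.88]. Speed limits (rad/s): [2.39, 2.39, 3.14, 3.14, 3.14, 3.14].

### API

Orientations are given as a unit quaternion [x, y, z, w].
In Python, from rig import manip gives the robot as it stands.
- The arm moves only by the tool carry_out, never from a script. Its arguments are lists of equal length, an entry for each row: "offset": the shift along the tool's x, y, z in mm, a list of three; "turn": the turn about the tool's z in rad. In form: {"offset": [[x, y, z], ...], "turn": [turn, ...]}. A call has exactly 10 rows; each row is the pose to reach, as a shift and turn from the pose commanded when the call began, along the tool's axes at that moment; what a row does not reach only later rows make up. A row lasts 1/8 s, in which the tool goes at most 62.5 mm and 10.7 degrees, less where a joint would pass 70% of its speed; a pose out of reach is approached as far as the arm can. A call with a gripper value outside its range is refused whole. "gripper" is the opening, from -1 (shut) to 1 (fully open), so that 0 is half open, set as the call begins (left out, the last holds). The fingers move at their own pace and stop on an object; "force" is the grip in N (left out, the last holds). Time passes only in rows, so rows that repeat a pose let the fingers close, or fill a call up. It gives the time, the measured TCP pose, the force and the opening at its end, in the units of the state.
- manip.state(): the state, without advancing time (a new reading comes with each control period).
- manip.grab_frame(name): name is "side" or "top"; returns a dict with "color" (420x560x3 uint8, red, green, blue), "intrinsics" (3x3 intrinsics, pixels), "R" (3x3) and "t" (3): a world point X has camera coordinates R X + t. Camera axes: x right, y down, z forward; pixel columns grow to the right and rows downward; lengths in m; the calibration is good to about 2 mm. A picture is of the moment at which its call begins. There is no depth.
- manip.sign_off(): hands the job in, once; it reports no verdict.
The state is a dict: "time_s": time; "q": joint angles; "qvel": joint speeds; "joint_torque": joint torques, N m; "tool_pos": TCP position; "tcp_rot": TCP orientation; "ft_force": force on the tool from outside, world axes, zero at the start; "moment": the same for the moment, N m; "width": finger opening in m.
Only numpy, scipy, OpenCV 4.12 (cv2) and the standard library are available. Lean on these libraries where they do the work, as an engineer would, in place of code of your own. Each camera call takes 0.05 s, during which the arm holds its last target.

### The job

Take the stack of lab supplies apart from the top down and set each piece in the holder made for its shape: the little vial in the small round holder, the jar in the large round one, the square box in the square one and the slide box in the long one. Each must stand upright and flat on its holder's floor, inside the lip; do not drop or tip anything over, and leave the brown bottle and the tape roll where they are.

Things in the scene. Friction and masses are not known exactly. Their poses are not given: they have to be found in the camera images.
- slide_box: Closed oblong microscope-slide box of grey plastic, the bottom of the stack, standing on the bench; 62 (own x) x 124 (own y) x 34 mm high, about 250 g. Origin: centre of its underside; z up. The jar and the square box stand side by side on its flat top, one about 31 mm to its +y side and the other as far to its -y side (which is which varies), about 13 mm apart.
- jar: Round reagent jar, amber glass below and a flat white cap on top, straight-sided: 50 mm diameter, 40 mm high, about 110 g. Origin: centre of its underside; z up. Starts on the slide box.
- cuvette_box: Closed square cuvette box of white plastic, 48 x 48 x 40 mm high, about 80 g. Origin: centre of its underside; sides along its x and y, z up. Starts on the slide box, within 0.1 rad of square to it (nothing tells its four sides apart).
- vial: Small round vial, amber glass with a black cap: 26 mm diameter, 44 mm high, about 35 g. Origin: centre of its underside; z up. Starts as the top of the stack, standing on either the jar or the square box; the stack is then 118 mm high.
- long_holder: Long rectangular holder for the slide box. Fixed to the bench, bare metal lip and light grey plastic floor. Floor 3 mm thick, lip 3 mm thick that rises to 8 mm above the bench (5 mm above the floor). Origin: centre of its underside, on the bench; z up. Inside 78 (own x) x 140 mm (own y), outside 84 x 146 mm; the slide box's long side goes along its y, either way round.
- square_holder: Square holder for the square box. Fixed to the bench, bare metal lip and light grey plastic floor. Floor 3 mm thick, lip 3 mm thick that rises to 8 mm above the bench (5 mm above the floor). Origin: centre of its underside, on the bench; z up. Inside 64 x 64 mm, outside 70 x 70 mm, sides along its x and y; the box goes in square to it, any side first.
- large_round_holder: Larger round holder, for the jar. Fixed to the bench, bare metal lip and light grey plastic floor. Floor 3 mm thick, lip 3 mm thick that rises to 8 mm above the bench (5 mm above the floor). Origin: centre of its underside, on the bench; z up. Inside diameter 66 mm, outside 72 mm.
- small_round_holder: Smaller round holder, for the vial. Fixed to the bench, bare metal lip and light grey plastic floor. Floor 3 mm thick, lip 3 mm thick that rises to 8 mm above the bench (5 mm above the floor). Origin: centre of its underside, on the bench; z up. Inside diameter 42 mm, outside 48 mm.
- bottle: Bystander: loose brown glass bottle with a black cap, 52 mm diameter, 90 mm high, standing to one side of the work. Origin: centre of its underside. Leave it alone.
- tape_roll: Bystander: loose roll of white tape lying flat to one side, 64 mm diameter, 22 mm high. Origin: centre of its underside. Leave it alone.
Things that resemble listed ones, but are neither listed nor needed, are in the scene too. Leave any purple or turquoise look-alike of the vial alone.

How it is judged:
By the outcome, as a careful person would: the job done as asked, in the order asked, and still so for the second after the job is handed in, with the robot touching nothing.
It also fails if it takes over 131 s, if anything falls off the work surface, if the arm or the gripper's body presses on something with over 40 N, if the wrist force passes 120 N, or if a joint passes its speed limit or range.

## Working session

There is one attempt and no reset: what is moved stays moved. The work goes in short steps, Python scripts to look and compute and a tool call to move; the robot and the scene stay as the last step left them, time stands still between calls to the robot, and variables do not carry over. Pictures are saved under pics/ and viewed, and the job is handed in when it is done.

Besides the shell and the picture viewer there is one more tool, called after "Call:" in YAML: its name, and indented under it one key for each argument. carry_out: Moves the arm, as the interface text tells. Its arguments: {"type":"object","properties":{"offset":{"type":"array"},"turn":{"type":"array"},"gripper":{"type":"number"},"force":{"type":"number"}},"required":["offset","turn"]}

```bash
mkdir -p pics; ls; cat > h.py <<'E'
import numpy as np, cv2, pickle
def grab(n,name):
    from rig import manip
    f=manip.grab_frame(n); cv2.imwrite(f'pics/{name}.png',cv2.cvtColor(f['color'],cv2.COLOR_RGB2BGR)); pickle.dump({k:np.array(f[k]) for k in('color','intrinsics','R','t')},open(f'pics/{name}.pkl','wb')); return f
def load(name): return pickle.load(open(f'pics/{name}.pkl','rb'))
def ray(f,u,v):
    d=f['R'].T@np.linalg.inv(f['intrinsics'])@np.array([u,v,1.]); c=-f['R'].T@f['t']; return c,d/np.linalg.norm(d)
def plane(f,u,v,z):
    c,d=ray(f,u,v); return (c+d*(z-c[2])/d[2])[:2]
def proj(f,X):
    p=f['intrinsics']@(f['R']@np.array(X,float)+f['t']); return p[:2]/p[2]
def crop(name,x0,y0,w,h,s,out):
    im=cv2.imread(f'pics/{name}.png')[y0:y0+h,x0:x0+w]; cv2.imwrite(f'pics/{out}.png',cv2.resize(im,None,fx=s,fy=s,interpolation=cv2.INTER_CUBIC))
E
python3 - <<'E'
from h import *
from rig import manip
print(manip.state())
for n in('top','side'):
    f=grab(n,n+'0'); print(n,f['intrinsics'],f['R'],-f['R'].T@f['t'])
E
```

```text
pics
{'time_s': 0.0, 'q': array([-1.51628567e+00,  3.81184824e-01,  1.29826584e+00,  3.16121359e-06,
        1.46358988e+00, -2.15297955e-01]), 'qvel': array([ 0.00109654, -0.0012371 ,  0.00068595,  0.00080835, -0.0011149 ,
       -0.00086524]), 'joint_torque': array([-4.16932317e-04, -4.48461485e+01, -2.31277227e+01, -1.91734289e-04,
        4.87054145e-03,  5.86320454e-06]), 'tool_pos': array([ 0.14658408, -0.5298018 ,  0.23071607]), 'tcp_rot': array([ 9.90913969e-01,  1.34495284e-01,  5.97040501e-05, -7.21478222e-04]), 'ft_force': array([-0.47499674,  0.02761244,  0.19287898]), 'moment': array([-0.00380582, -0.00358584, -0.00345457]), 'width': 0.08500058091606559}
top [[449.11660594   0.         279.79450246]
 [  0.         449.11660594 203.09071748]
 [  0.           0.           1.        ]] [[ 0.02860047 -0.9993113  -0.02364207]
 [-0.99709928 -0.02685226 -0.07121786]
 [ 0.07053397  0.02561035 -0.99718056]] [ 0.4568904  -0.00969731  1.14296619]
side [[460.91855562   0.         275.71686616]
 [  0.         460.91855562 207.52510244]
 [  0.           0.           1.        ]] [[-0.97176484 -0.23580546 -0.00829967]
 [-0.17775594  0.75476547 -0.63145223]
 [ 0.15516418 -0.61214776 -0.77537036]] [0.35920651 0.73428374 1.00540067]
```

View pics/top0.png

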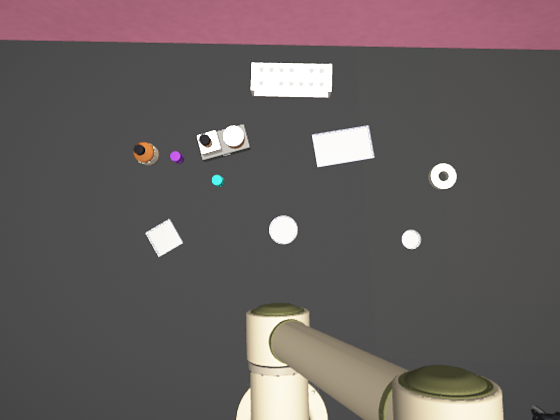

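View pics/side0.png

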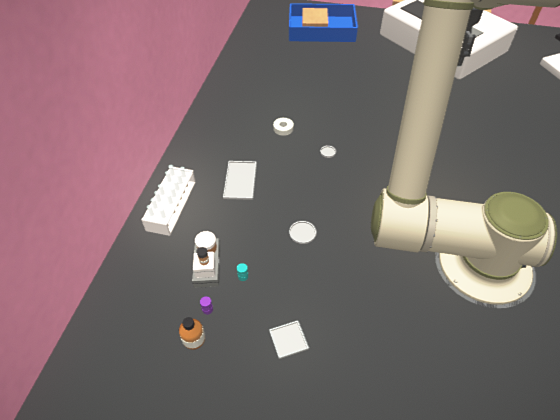

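The top view shows the stack at about (222,142), with the black-capped vial on the white square box at (206,141) and the jar at (234,136). The holders are the square one at (164,238), large round (283,230), small round (411,240) and long (343,146).

Candidates for the vial are the black-capped amber one at (206,141), purple at (176,157), turquoise at (217,180), and the bottle at (145,152). I choose (206,141), the one on the stack, and will check it in close crops.

```bash
python3 - <<'E'
from h import *
crop('top0',120,110,150,160,5,'c1'); crop('side0',150,215,130,120,6,'c2'); crop('top0',260,110,170,150,4,'c3')
E
```

```text
(no output)
```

View pics/c1.png

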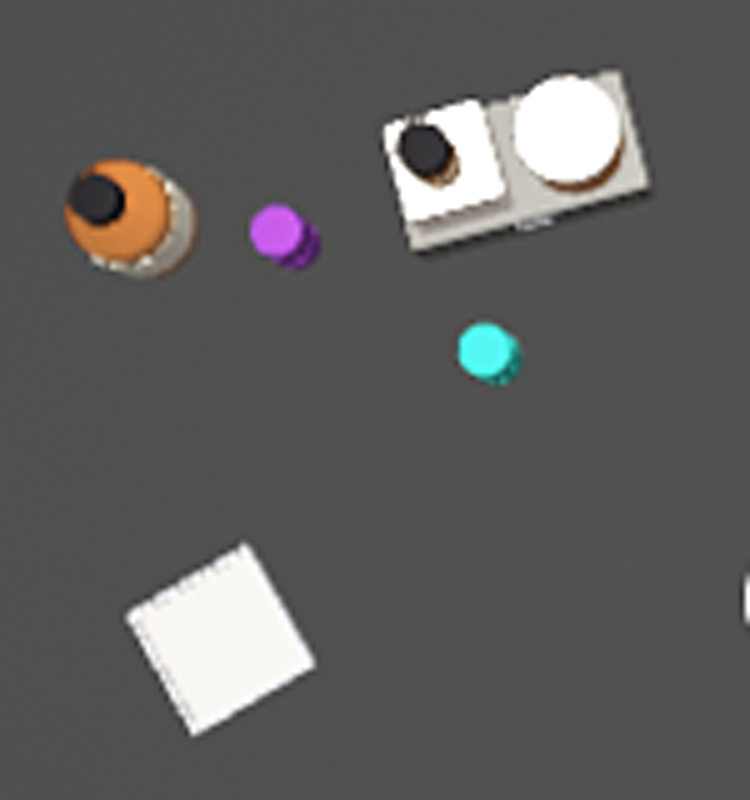

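View pics/c2.png

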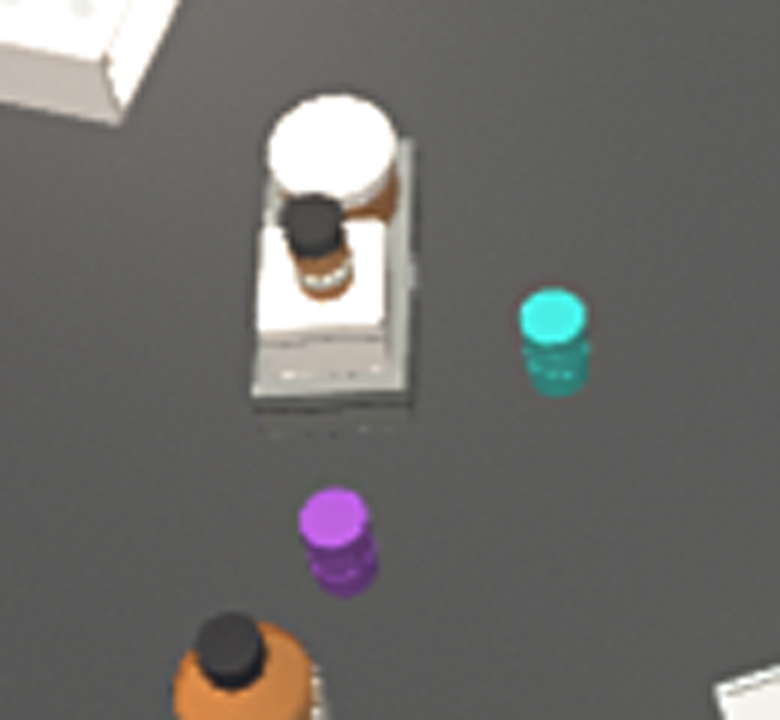

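View pics/c3.png

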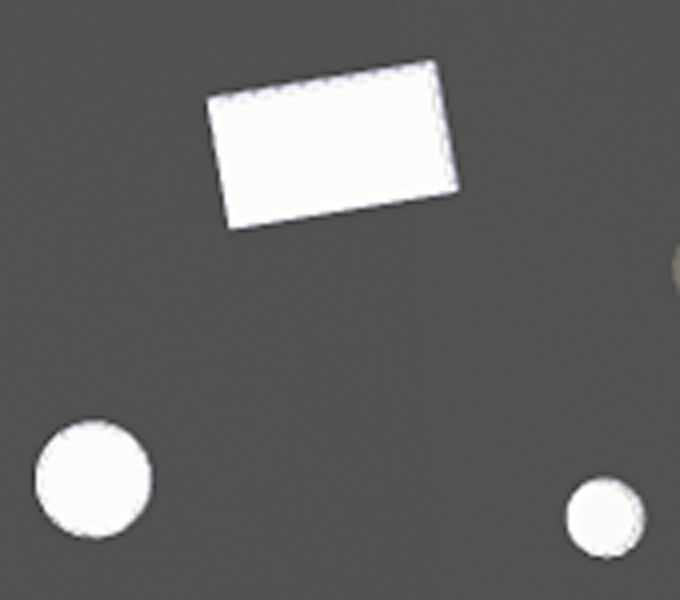

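The crops confirm it: the amber vial with the black cap stands on the square box, and the jar has a white cap. The purple and turquoise look-alikes stand clear of the stack on the bench. Next I measure everything.

```bash
cat >> h.py <<'E'
def blobs(f,mask,z,amin=60,roi=None):
    """contours -> plane z -> (centre, minAreaRect, ellipse)"""
    m=mask.astype(np.uint8)
    if roi is not None:
        k=np.zeros_like(m); x0,y0,x1,y1=roi; k[y0:y1,x0:x1]=1; m=m*k
    S=4; g=cv2.resize(m.astype(np.float32),None,fx=S,fy=S,interpolation=cv2.INTER_LINEAR)
    cs,_=cv2.findContours((g>0.5).astype(np.uint8),cv2.RETR_EXTERNAL,cv2.CHAIN_APPROX_NONE)
    out=[]
    for c in cs:
        if cv2.contourArea(c)<amin*S*S: continue
        px=(c[:,0].astype(float)+.5)/S-.5
        P=np.array([plane(f,u,v,z) for u,v in px])*1000
        r=cv2.minAreaRect(P.astype(np.float32)); mm=cv2.moments(P.astype(np.float32).reshape(-1,1,2))
        out.append(dict(px=px.mean(0).round(1),cen=np.round([mm['m10']/mm['m00'],mm['m01']/mm['m00']],1),rect=[np.round(r[0],1),np.round(r[1],1),round(r[2],1)],ell=np.round(cv2.fitEllipse(P.astype(np.float32))[1],1),P=P))
    return out
def show(bs):
    for b in bs: print({k:v for k,v in b.items() if k!='P'})
E
python3 - <<'E'
from h import *
for n,rois in (('top0',dict(sq=(135,205,195,265),lr=(262,205,305,255),sr=(395,225,428,255),lh=(300,115,385,175))),('side0',dict(sq=(260,315,315,365),lr=(280,215,325,250),sr=(315,140,342,162),lh=(215,155,265,205)))):
    f=load(n); g=f['color'].min(2)
    for k,r in rois.items(): print(n,k); show(blobs(f,g>125,0.008,roi=r))
    hsv=cv2.cvtColor(f['color'],cv2.COLOR_RGB2HSV)
    print('cap',n); show(blobs(f,f['color'].max(2)<62,0.118,20,roi=(195,130,222,158) if n=='top0' else (195,244,212,262)))
    for nm,lo,hi in(('purple',130,160),('turq',80,100)):
        print(nm); show(blobs(f,(hsv[...,0]>lo)&(hsv[...,0]<hi)&(hsv[...,1]>120)&(hsv[...,2]>200),0.044,20,roi=(150,130,260,320)))
f=load('top0'); 
print(f['color'][128:160:2,196:252:3].min(2))
E
```

```text
top0 sq
{'px': array([163.7, 237.6]), 'cen': array([441.8, 311.7]), 'rect': [array([441.9, 311.7]), array([74.1, 75.3]), 31.9], 'ell': array([83.9, 85.7])}
top0 lr
{'px': array([282.9, 229.3]), 'cen': array([471.1,   9.6]), 'rect': [array([470.7,   9.5]), array([74.9, 72.6]), 1.6], 'ell': array([73. , 73.4])}
top0 sr
{'px': array([410.8, 239.1]), 'cen': array([ 456. , -311.1]), 'rect': [array([ 456. , -311.5]), array([51.8, 46.6]), 0.5], 'ell': array([48.3, 49.4])}
top0 lh
{'px': array([342.8, 145.7]), 'cen': array([ 688.2, -136.5]), 'rect': [array([ 688.1, -136.4]), array([ 89.2, 150.8]), 10.9], 'ell': array([ 99.2, 181.3])}
cap top0
{'px': array([204.5, 139.6]), 'cen': array([672.5, 195.6]), 'rect': [array([672.6, 195.6]), array([25.1, 21.3]), 46.6], 'ell': array([21.1, 25.8])}
purple
{'px': array([174.7, 155.9]), 'cen': array([645.3, 283.1]), 'rect': [array([644.9, 283.7]), array([22. , 24.5]), 1.4], 'ell': array([22.4, 24. ])}
turq
{'px': array([216.6, 179.5]), 'cen': array([588.7, 176.8]), 'rect': [array([588.9, 175.4]), array([24.3, 26.7]), 1.5], 'ell': array([24.5, 26.1])}
sid
[... 1551 characters left out ...]
 255 171 188 255 255 255 255 255 196 172 201
   78]
 [ 79 255 103  27  29  64 255 255 147 189 165 255 255 255 255  31 192 196
   69]
 [ 80 246 255 121  86 255 255 255 222 190 192  84 147 105  30 134 195 202
   79]
 [ 81  93 255 255 255 255 255 255 216 191 191 197 127  95 151 194 156  58
   64]
 [ 81  68 255 255 255 255 255 105 142 187 191 192 199 181 128  45  50  66
   80]
 [ 81  74 255 255 237 119 124 140 172 193 189 154  73  47  56  73  82  82
   81]
 [ 81  79 167 109 124 145 174 199 178 165 120 163  65  75  82  82  81  81
   81]
 [ 81  80 187 156 183 195 162  84  45  63  67  80  81  81  80  81  81  82
   81]
 [ 82  80 178 180 139  41  53  63  74  82  82  80  81  81  81  81  81  81
   81]]
```

```bash
cat >> h.py <<'E'
from scipy.spatial.transform import Rotation as Ro
def goto(x,y,z,jaw=None):
    """mm, jaw angle in world (rad, mod pi). prints offset/turn from present pose"""
    from rig import manip
    s=manip.state(); R=Ro.from_quat(s['tcp_rot']).as_matrix(); p=s['tool_pos']*1000
    o=R.T@(np.array([x,y,z])-p); cj=np.arctan2(R[1,1],R[0,1])
    t=0
    if jaw is not None: t=-((jaw-cj+np.pi/2)%np.pi-np.pi/2)
    print('t',round(s['time_s'],2),'p',p.round(1),'jaw',round(cj,3),'w',round(s['width']*1000,1),'F',s['ft_force'].round(1),'q6',s['q'][5].round(2),'tilt',R[:,2].round(4)); print('offset',o.round(1),'turn',round(t,3))
E
python3 - <<'E'
from h import *
for n,rj,rb,rc in (('top0',(222,120,248,160),(194,128,222,162),(195,130,218,158)),('side0',(190,228,220,253),(190,250,218,272),(194,244,212,262))):
    f=load(n); c=f['color'].astype(int); g=c.min(2)
    print(n,'jar'); show(blobs(f,g>225,.074,roi=rj))
    print('box'); show(blobs(f,g>225,.074,roi=rb))
    for th in((40,75),(30,75),(0,75)):
        print('cap',th); show(blobs(f,(c.max(2)>th[0])&(c.max(2)<th[1]),.118,20,roi=rc))
print(load('side0')['color'][244:264,194:214].max(2))
goto(672,196,200,0)
E
```

```text
top0 jar
{'px': array([232.8, 135.4]), 'cen': array([693.6, 136.1]), 'rect': [array([693.3, 135.7]), array([48.4, 50.5]), 1.4], 'ell': array([49.8, 51.2])}
box
{'px': array([209.1, 142.8]), 'cen': array([674.4, 189.4]), 'rect': [array([676.9, 195.2]), array([50.6, 50.6]), 17.5], 'ell': array([49., 56.])}
cap (40, 75)
{'px': array([204.8, 139.9]), 'cen': array([673.4, 196.3]), 'rect': [array([672.6, 195.7]), array([25.1, 21.3]), 46.6], 'ell': array([20.1, 24.1])}
cap (30, 75)
{'px': array([204.6, 139.6]), 'cen': array([672.8, 195.8]), 'rect': [array([672.6, 195.6]), array([25.1, 21.3]), 46.6], 'ell': array([21. , 25.3])}
cap (0, 75)
{'px': array([204.5, 139.6]), 'cen': array([672.5, 195.5]), 'rect': [array([672.6, 195.6]), array([25.1, 21.3]), 46.6], 'ell': array([21.5, 25.6])}
side0 jar
{'px': array([204.8, 239.1]), 'cen': array([692.9, 136.6]), 'rect': [array([692.9, 136.7]), array([50.8, 50.7]), 85.5], 'ell': array([49. , 50.1])}
box
{'px': array([203.3, 261.3]), 'cen': array([673.9, 200.6]), 'rect': [array([676.1, 197. ]), array([49.3, 48.7]), 18.5], 'ell': array([53.3, 55.4])}
ca
[... 1633 characters left out ...]
7 134 132 177 255 255 255
  255 249]
 [255 255 255 255 240 132 122 131 116 142 148 145 145 170 206 255 255 255
  255 249]
 [255 255 255 255 255 181 148 149 150 150 148 148 157 179 176 255 255 255
  255 250]
 [255 255 255 255 255 201 157 158 155 149 160 190 236 185 159 255 255 255
  255 251]
 [255 255 255 255 255 212 169 231 215 183 237 200 179 149 158 255 255 255
  255 251]
 [255 255 255 255 255 243 165 177 183 177 186 168 154 140 220 255 255 255
  255 250]
 [255 255 255 255 255 255 206 152 152 156 152 144 138 176 255 255 255 255
  255 250]]
t 0.1 p [ 146.6 -529.8  230.7] jaw -1.301 w 85.2 F [-1.2 -0.2 -0.4] q6 -0.22 tilt [-1.0e-04  1.4e-03 -1.0e+00]
offset [ 699.8 -559.5   31.7] turn -1.301
```

Call:
carry_out:
  offset:
    - [39, -31, 0]
    - [78, -62, 0]
    - [117, -93, 0]
    - [156, -125, 0]
    - [195, -156, 0]
    - [234, -187, 0]
    - [273, -218, 0]
    - [312, -249, 0]
    - [351, -280, 0]
    - [390, -312, 0]
  turn: [-0.15, -0.3, -0.46, -0.62, -0.78, -0.94, -1.1, -1.26, -1.42, -1.57]
  gripper: 0.3
  force: 30

```text
time_s: 1.35
tool_pos: [0.44, -0.1239, 0.2312]
tcp_rot: [0.604, 0.797, -0.0, -0.0]
ft_force: [-0.3, -1.4, -0.1]
width: 0.0552
```

```bash
python3 -c "
from h import *
goto(674,196,140,0.27)"
```

```text
t 1.35 p [ 440.  -123.9  231.2] jaw 0.274 w 55.2 F [-0.3 -1.4 -0.1] q6 -0.81 tilt [-3.e-04  1.e-04 -1.e+00]
offset [244.7 311.9  91.2] turn 0.004
```

Call:
carry_out:
  offset:
    - [35, 44, 0]
    - [70, 88, 0]
    - [105, 133, 0]
    - [140, 178, 0]
    - [175, 223, 0]
    - [210, 267, 0]
    - [244.7, 312, 10]
    - [244.7, 312, 40]
    - [244.7, 312, 70]
    - [244.7, 312, 80]
  turn: [0, 0, 0, 0, 0, 0, 0, 0, 0, 0]

```text
time_s: 2.6
tool_pos: [0.6743, 0.1934, 0.1489]
tcp_rot: [0.606, 0.796, -0.001, -0.002]
ft_force: [0.3, 0.8, -0.3]
width: 0.0554
```

```bash
python3 -c "
from h import *
goto(674,196,80,0.27)
for n in('top','side'): grab(n,n+'1')
crop('side1',120,180,160,120,5,'c4'); crop('top1',150,80,140,100,5,'c5')
"
```

```text
t 2.6 p [674.3 193.4 148.9] jaw 0.269 w 55.4 F [ 0.3  0.8 -0.3] q6 -0.16 tilt [-4.2e-03 -5.0e-04 -1.0e+00]
offset [ 2.6  0.7 68.9] turn -0.001
```

View pics/c4.png

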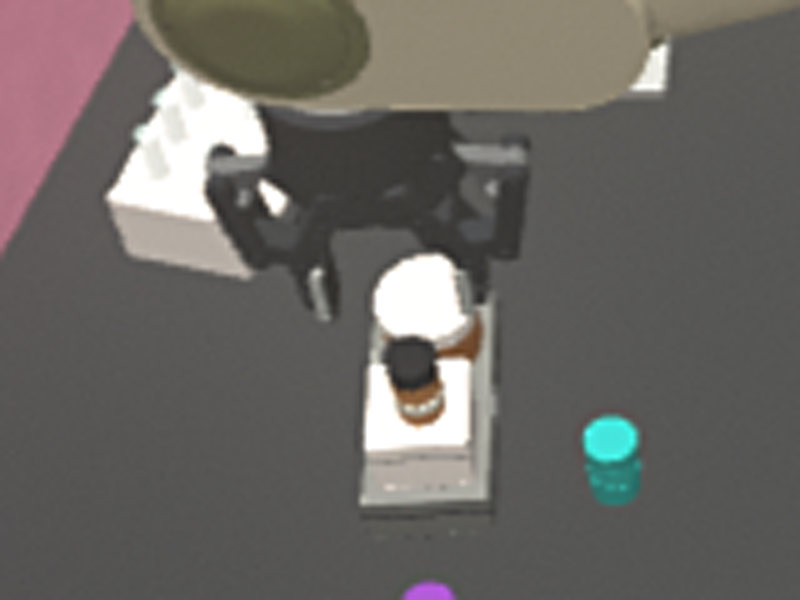

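View pics/c5.png

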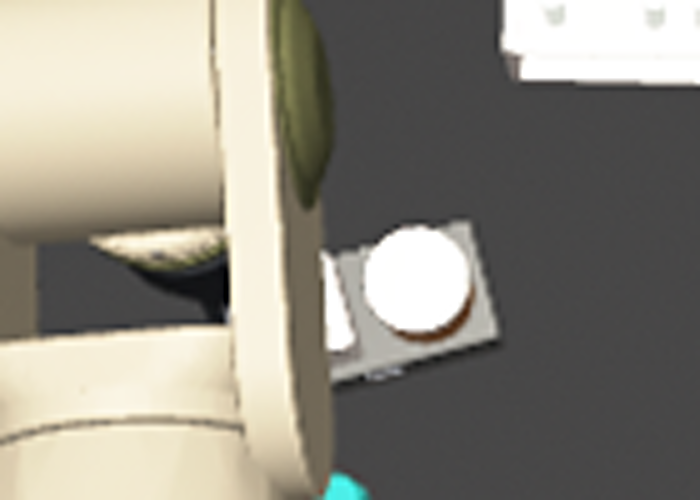

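The side crop shows the fingers above and behind the vial, with tips near px (184,243) and (216,239), and the stack undisturbed. I check the projection of the target against the cap, then descend.

```bash
python3 -c "
from h import *
f=load('side1');t=load('top0')
for X in((.674,.196,.118),(.676,.196,.118),(.674,.196,.074),(.6743,.1934,.149),(.6743,.1934,.157)): print(X,proj(f,X).round(1),proj(t,X).round(1))
goto(674,196,80,0.27)
"
```

```text
(0.674, 0.196, 0.118) [201.5 249.9] [204.4 138.9]
(0.676, 0.196, 0.118) [200.7 249.8] [204.4 138.1]
(0.674, 0.196, 0.074) [204.  260.3] [207.8 142.8]
(0.6743, 0.1934, 0.149) [200.  241.3] [202.9 135.9]
(0.6743, 0.1934, 0.157) [199.5 239.3] [202.2 135.1]
t 2.7 p [674.8 193.3 150.6] jaw 0.269 w 55.5 F [ 0.4 -0.1 -0. ] q6 -0.16 tilt [-1.8e-03 -2.0e-04 -1.0e+00]
offset [ 2.8  0.1 70.6] turn -0.001
```

Call:
carry_out:
  offset:
    - [3.5, 0, 10]
    - [3.5, 0, 22]
    - [3.5, 0, 35]
    - [3.5, 0, 48]
    - [3.5, 0, 60]
    - [3.5, 0, 68]
    - [3.5, 0, 70]
    - [3.5, 0, 70]
    - [3.5, 0, 70]
    - [3.5, 0, 70]
  turn: [0, 0, 0, 0, 0, 0, 0, 0, 0, 0]

```text
time_s: 3.95
tool_pos: [0.6743, 0.1968, 0.0817]
tcp_rot: [0.606, 0.796, 0.0, 0.0]
ft_force: [-0.9, 0.4, -0.8]
width: 0.0556
```

Call:
carry_out:
  offset:
    - [0, 0, 0]
    - [0, 0, 0]
    - [0, 0, 0]
    - [0, 0, 0]
    - [0, 0, 0]
    - [0, 0, 0]
    - [0, 0, 0]
    - [0, 0, 0]
    - [0, 0, 0]
    - [0, 0, 0]
  turn: [0, 0, 0, 0, 0, 0, 0, 0, 0, 0]
  gripper: -1
  force: 25

```text
time_s: 5.2
tool_pos: [0.6742, 0.1968, 0.0815]
tcp_rot: [0.606, 0.796, 0.0, 0.0]
ft_force: [-1.2, -1.2, 3.8]
width: 0.0253
```

```bash
python3 -c "
from h import *
goto(674,196,80,0.27)
grab('side','side2')
crop('side2',140,180,140,120,5,'c6')
"
```

```text
t 5.2 p [674.2 196.8  81.5] jaw 0.269 w 25.3 F [-1.2 -1.2  3.8] q6 -0.15 tilt [ 2.e-04  0.e+00 -1.e+00]
offset [-0.7 -0.4  1.5] turn -0.001
```

View pics/c6.png

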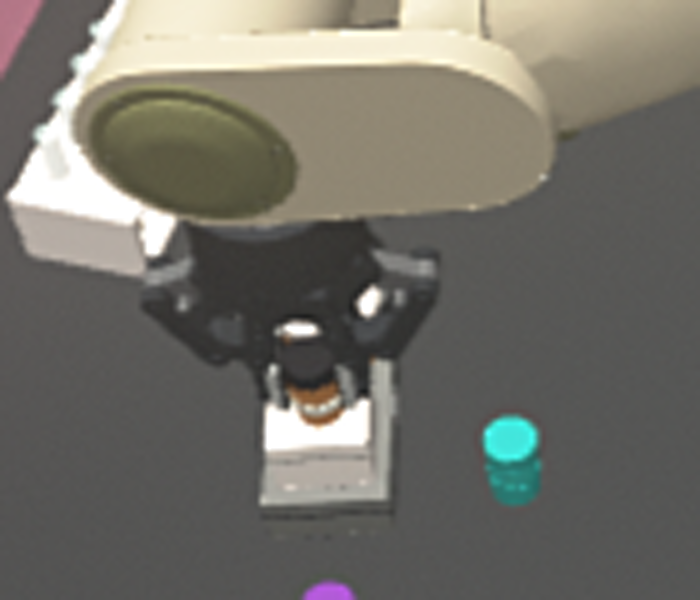

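The vial is gripped (25 mm wide) and the stack is undisturbed. Lifting.

Call:
carry_out:
  offset:
    - [0, 0, -5]
    - [0, 0, -15]
    - [0, 0, -30]
    - [0, 0, -50]
    - [0, 0, -70]
    - [0, 0, -85]
    - [0, 0, -95]
    - [0, 0, -100]
    - [0, 0, -100]
    - [0, 0, -100]
  turn: [0, 0, 0, 0, 0, 0, 0, 0, 0, 0]

```text
time_s: 6.5
tool_pos: [0.6739, 0.1967, 0.1806]
tcp_rot: [0.606, 0.796, -0.0, -0.0]
ft_force: [-0.3, 0.6, -0.0]
width: 0.0254
```

```bash
python3 -c "
from h import *
goto(456,-311,181.5,0.27)
grab('side','side3')
crop('side3',140,160,140,120,5,'c7')
"
```

```text
t 6.5 p [673.9 196.7 180.6] jaw 0.269 w 25.4 F [-0.3  0.6 -0. ] q6 -0.15 tilt [-1.2e-03 -1.0e-04 -1.0e+00]
offset [-431.6 -345.    -0.5] turn -0.001
```

View pics/c7.png

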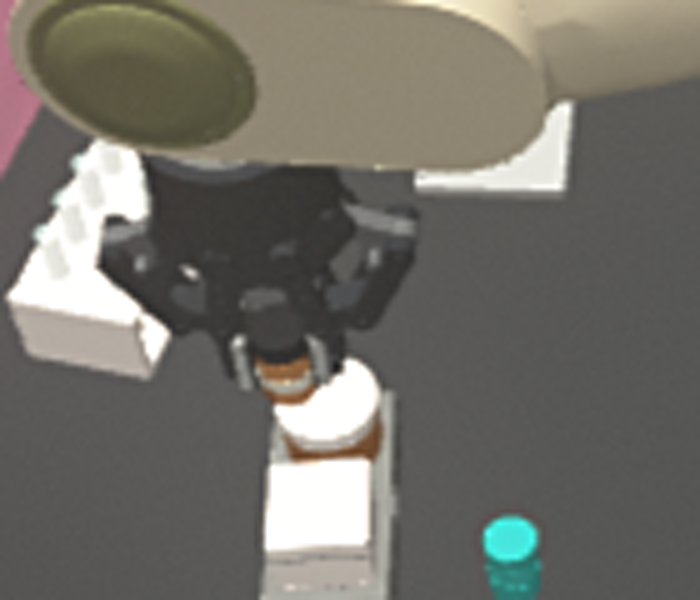

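The vial is held upright and the jar and box are undisturbed. Moving over to the small holder.

Call:
carry_out:
  offset:
    - [-20, -16, 0]
    - [-65, -52, 0]
    - [-110, -88, 0]
    - [-158, -126, 0]
    - [-206, -164, 0]
    - [-254, -203, 0]
    - [-302, -241, 0]
    - [-350, -280, 0]
    - [-400, -320, 0]
    - [-431.5, -345, 0]
  turn: [0, 0, 0, 0, 0, 0, 0, 0, 0, 0]

```text
time_s: 7.8
tool_pos: [0.4548, -0.3132, 0.1811]
tcp_rot: [0.607, 0.795, -0.0, -0.0]
ft_force: [0.8, 0.2, -0.3]
width: 0.0252
```

```bash
python3 -c "
from h import *
goto(456,-311,12,0.27)
"
```

```text
t 7.8 p [ 454.8 -313.2  181.1] jaw 0.267 w 25.2 F [ 0.8  0.2 -0.3] q6 -1.08 tilt [-2.e-04  1.e-04 -1.e+00]
offset [  1.8   1.7 169.1] turn -0.003
```

Call:
carry_out:
  offset:
    - [1.8, 1.7, 12]
    - [1.8, 1.7, 32]
    - [1.8, 1.7, 54]
    - [1.8, 1.7, 78]
    - [1.8, 1.7, 102]
    - [1.8, 1.7, 124]
    - [1.8, 1.7, 138]
    - [1.8, 1.7, 146]
    - [1.8, 1.7, 150]
    - [1.8, 1.7, 150]
  turn: [0, 0, 0, 0, 0, 0, 0, 0, 0, 0]

```text
time_s: 9.05
tool_pos: [0.4575, -0.3088, 0.0315]
tcp_rot: [0.606, 0.796, -0.0, 0.0]
ft_force: [-0.1, 0.0, -0.7]
width: 0.0255
```

```bash
python3 -c "
from h import *
goto(456,-311,10.8,0.27)
grab('side','side4');grab('top','top4')
crop('side4',280,90,110,90,6,'c8');crop('top4',360,190,110,90,6,'c9')
"
```

```text
t 9.05 p [ 457.5 -308.8   31.5] jaw 0.269 w 25.5 F [-0.1  0.  -0.7] q6 -1.08 tilt [ 3.e-04 -3.e-04 -1.e+00]
offset [-1.8 -2.1 20.7] turn -0.001
```

View pics/c8.png

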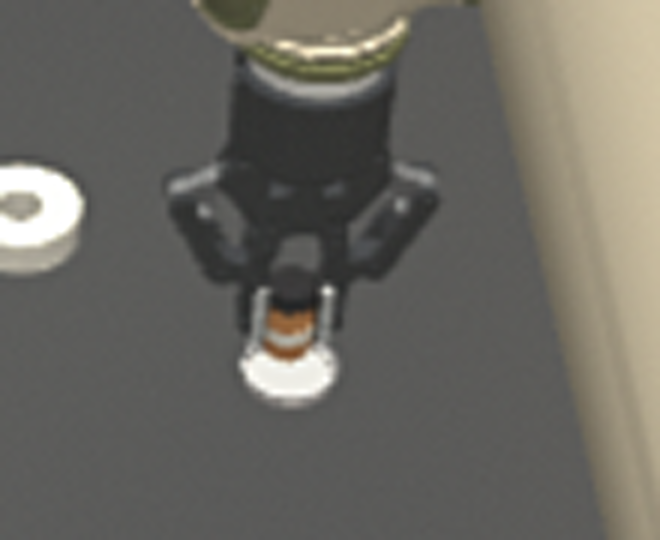

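View pics/c9.png

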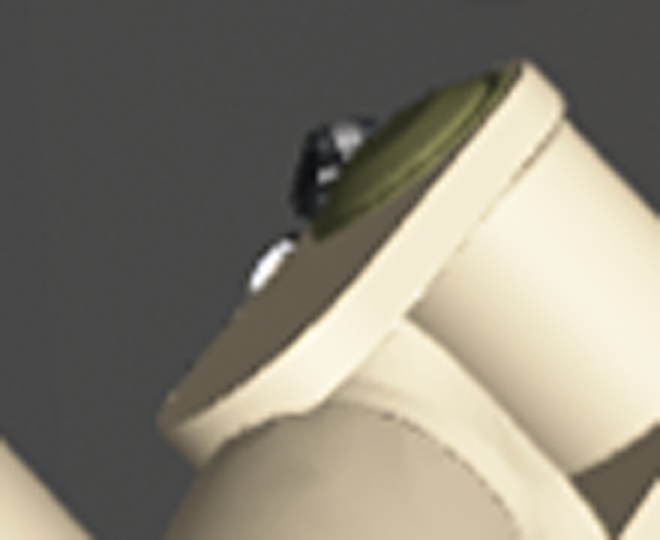

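```bash
python3 -c "
from h import *
f=load('side4'); d=np.array([-.02,.013,0]);
for X in((.4575,-.3088,.024),(.4575-.003,-.3088+.0126,.024),(.456,-.311,.003)): print(proj(f,X).round(1))
goto(456,-311,10.8,0.27)
"
```

```text
[327.4 147.2]
[327.7 150.2]
[327.5 151.8]
t 9.15 p [ 457.6 -308.9   31.8] jaw 0.269 w 25.1 F [ 0.6 -0.9 -0.3] q6 -1.08 tilt [ 7.e-04 -7.e-04 -1.e+00]
offset [-1.6 -2.1 21. ] turn -0.001
```

The side crop shows the vial upright above the small holder. Its bottom edge is at about (328.3,149.7), against (327.7,150.2) predicted. Lowering it.

Call:
carry_out:
  offset:
    - [-1.7, -2.1, 5]
    - [-1.7, -2.1, 10]
    - [-1.7, -2.1, 14]
    - [-1.7, -2.1, 17]
    - [-1.7, -2.1, 18.5]
    - [-1.7, -2.1, 19.5]
    - [-1.7, -2.1, 20.3]
    - [-1.7, -2.1, 21]
    - [-1.7, -2.1, 21.3]
    - [-1.7, -2.1, 21.3]
  turn: [0, 0, 0, 0, 0, 0, 0, 0, 0, 0]

```text
time_s: 10.4
tool_pos: [0.4559, -0.311, 0.0104]
tcp_rot: [0.606, 0.796, -0.0, 0.0]
ft_force: [-2.4, 1.1, 4.7]
width: 0.0257
```

Call:
carry_out:
  offset:
    - [0, 0, 0]
    - [0, 0, 0]
    - [0, 0, 0]
    - [0, 0, 0]
    - [0, 0, 0]
    - [0, 0, -8]
    - [0, 0, -20]
    - [0, 0, -40]
    - [0, 0, -65]
    - [0, 0, -90]
  turn: [0, 0, 0, 0, 0, 0, 0, 0, 0, 0]
  gripper: 0.1

```text
time_s: 11.65
tool_pos: [0.4558, -0.3109, 0.1018]
tcp_rot: [0.606, 0.796, -0.0, 0.0]
ft_force: [0.5, 0.1, 0.3]
width: 0.047
```

```bash
python3 -c "
from h import *
grab('side','side5')
crop('side5',280,90,110,90,6,'c10')
goto(693,136.3,130,0.273)
"
```

```text
t 11.7 p [ 456.9 -311.9  104.9] jaw 0.269 w 47.0 F [ 0.5 -1.2  3. ] q6 -1.08 tilt [ 0.0044 -0.0046 -1.    ]
offset [369.2 346.9 -26.1] turn -0.004
```

View pics/c10.png

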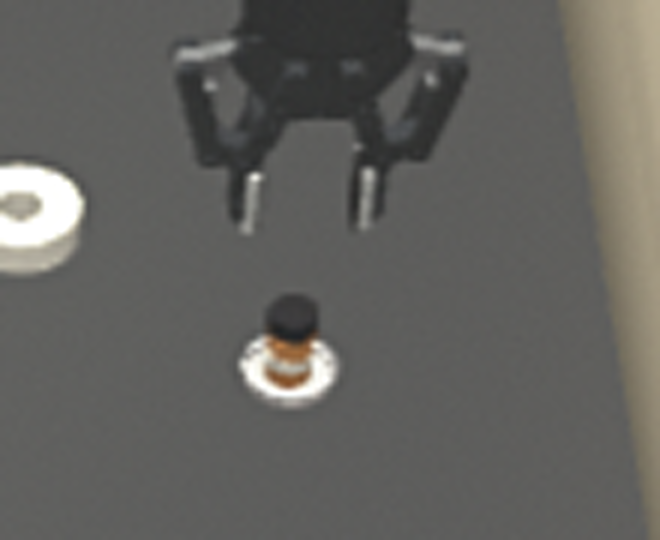

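The vial stands upright inside the small holder, at crop (290,340). Next is the jar.

Call:
carry_out:
  offset:
    - [25, 24, -25]
    - [70, 66, -50]
    - [115, 108, -50]
    - [160, 151, -50]
    - [205, 194, -50]
    - [248, 234, -50]
    - [290, 274, -50]
    - [325, 307, -50]
    - [352, 332, -50]
    - [368, 347.7, -50]
  turn: [0, 0, 0, 0, 0, 0, 0, 0, 0, 0]
  gripper: 0.6

```text
time_s: 12.95
tool_pos: [0.6935, 0.1382, 0.15]
tcp_rot: [0.605, 0.796, 0.0, 0.0]
ft_force: [0.8, -1.0, 0.8]
width: 0.068
```

Call:
carry_out:
  offset:
    - [0, 0, 10]
    - [0, 0, 25]
    - [0, 0, 40]
    - [0, 0, 52]
    - [0, 0, 60]
    - [0, 0, 63]
    - [0, 0, 63]
    - [0, 0, 63]
    - [0, 0, 63]
    - [0, 0, 63]
  turn: [0, 0, 0, 0, 0, 0, 0, 0, 0, 0]

```text
time_s: 14.2
tool_pos: [0.6933, 0.1363, 0.0872]
tcp_rot: [0.606, 0.796, 0.0, 0.0]
ft_force: [-0.5, 0.6, 0.4]
width: 0.0683
```

```bash
python3 -c "
from h import *
goto(693,136.3,40,0.273)
grab('side','side6');grab('top','top6')
crop('side6',140,180,140,120,5,'c11');crop('top6',170,90,110,90,6,'c12')
f=load('side6'); print(proj(f,(.693,.1363,.074)),proj(f,(.693,.1363,.087)))
"
```

```text
t 14.2 p [693.3 136.3  87.2] jaw 0.269 w 68.3 F [-0.5  0.6  0.4] q6 -0.24 tilt [ 3.e-04 -0.e+00 -1.e+00]
offset [ 0.1 -0.3 47.2] turn -0.004
[204.70857429 238.84407122] [204.03112573 235.77496039]
```

View pics/c11.png

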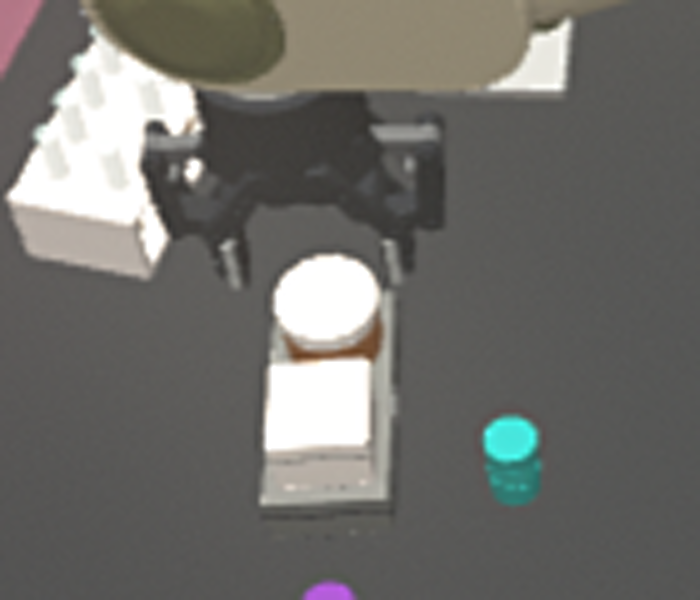

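View pics/c12.png

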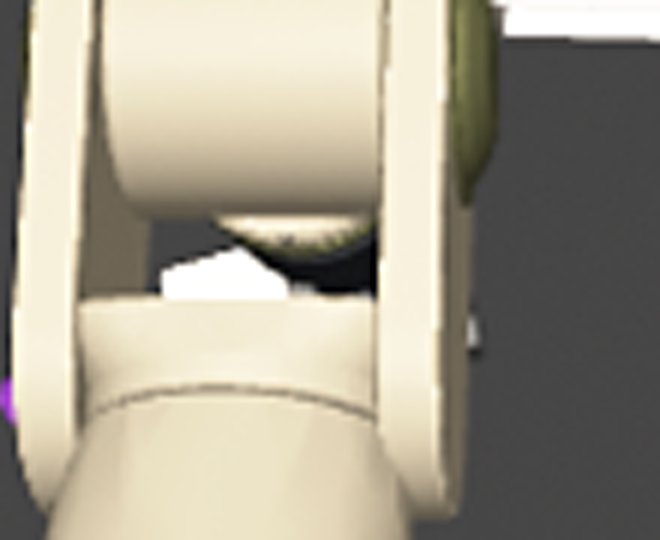

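The fingers straddle the jar (tips at px (186,237) and (219,236)) and the square box is clear. Descending and gripping.

Call:
carry_out:
  offset:
    - [0, 0, 8]
    - [0, 0, 18]
    - [0, 0, 28]
    - [0, 0, 37]
    - [0, 0, 43]
    - [0, 0, 46]
    - [0, 0, 47]
    - [0, 0, 47]
    - [0, 0, 47]
    - [0, 0, 47]
  turn: [0, 0, 0, 0, 0, 0, 0, 0, 0, 0]

```text
time_s: 15.55
tool_pos: [0.6933, 0.1363, 0.0402]
tcp_rot: [0.606, 0.796, 0.0, 0.0]
ft_force: [-0.2, 0.1, 0.4]
width: 0.0683
```

Call:
carry_out:
  offset:
    - [0, 0, 0]
    - [0, 0, 0]
    - [0, 0, 0]
    - [0, 0, 0]
    - [0, 0, 0]
    - [0, 0, 0]
    - [0, 0, 0]
    - [0, 0, 0]
    - [0, 0, 0]
    - [0, 0, 0]
  turn: [0, 0, 0, 0, 0, 0, 0, 0, 0, 0]
  gripper: -1
  force: 30

```text
time_s: 16.8
tool_pos: [0.6933, 0.1362, 0.0403]
tcp_rot: [0.606, 0.796, 0.0, 0.0]
ft_force: [-1.7, -0.4, 4.6]
width: 0.049
```

Call:
carry_out:
  offset:
    - [0, 0, -4]
    - [0, 0, -12]
    - [0, 0, -24]
    - [0, 0, -40]
    - [0, 0, -58]
    - [0, 0, -76]
    - [0, 0, -90]
    - [0, 0, -97]
    - [0, 0, -100]
    - [0, 0, -100]
  turn: [0, 0, 0, 0, 0, 0, 0, 0, 0, 0]

```text
time_s: 18.05
tool_pos: [0.6931, 0.1362, 0.1397]
tcp_rot: [0.606, 0.796, -0.0, -0.0]
ft_force: [-0.8, 0.1, -1.4]
width: 0.0491
```

```bash
python3 -c "
from h import *
grab('side','side7')
crop('side7',140,180,140,120,5,'c13')
goto(470.7,10.2,140,0.273)
"
```

```text
t 18.1 p [693.  136.3 139.4] jaw 0.269 w 49.4 F [ 0.4  0.8 -1.7] q6 -0.24 tilt [-0.0011 -0.     -1.    ]
offset [ -62.4 -247.8   -0.3] turn -0.004
```

View pics/c13.png

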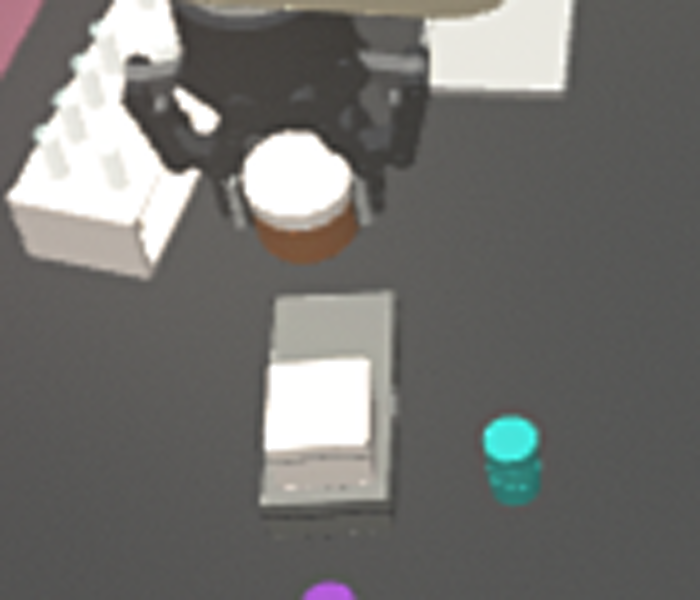

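Call:
carry_out:
  offset:
    - [-3, -12, 0]
    - [-11, -43, 0]
    - [-20, -80, 0]
    - [-30, -118, 0]
    - [-39, -156, 0]
    - [-48, -192, 0]
    - [-56, -222, 0]
    - [-61, -241, 0]
    - [-62.4, -248, 0]
    - [-62.4, -248, 0]
  turn: [0, 0, 0, 0, 0, 0, 0, 0, 0, 0]

```text
time_s: 19.35
tool_pos: [0.4709, 0.0102, 0.14]
tcp_rot: [0.606, 0.795, 0.0, 0.0]
ft_force: [-0.6, 0.4, -1.4]
width: 0.0492
```

Call:
carry_out:
  offset:
    - [0, 0, 8]
    - [0, 0, 24]
    - [0, 0, 44]
    - [0, 0, 64]
    - [0, 0, 82]
    - [0, 0, 96]
    - [0, 0, 105]
    - [0, 0, 110]
    - [0, 0, 110]
    - [0, 0, 110]
  turn: [0, 0, 0, 0, 0, 0, 0, 0, 0, 0]

```text
time_s: 20.6
tool_pos: [0.471, 0.0102, 0.0304]
tcp_rot: [0.606, 0.796, 0.0, 0.0]
ft_force: [-0.6, -0.3, -1.1]
width: 0.0493
```

```bash
python3 -c "
from h import *
f=grab('side','side8')
crop('side8',240,160,140,120,5,'c14')
goto(470.7,10.2,9.3,0.273)
for X in((.4707,.0102+.025,.024),(.4707,.0102,.0636),(.4707,.0102+.036,.008)): print(proj(f,X).round(1))
"
```

```text
t 20.65 p [471.   10.1  30.4] jaw 0.269 w 49.3 F [-0.3 -0.3 -1.6] q6 -0.5 tilt [ 8.e-04 -2.e-04 -1.e+00]
offset [ 0.1 -0.3 21.1] turn -0.004
[300.4 235.1]
[302.9 218.5]
[299.4 242. ]
```

View pics/c14.png

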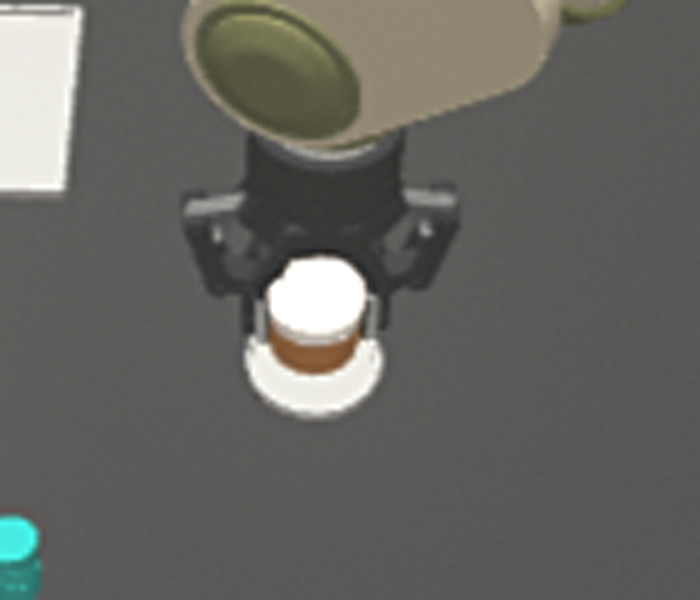

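The jar is upright over the holder. Its cap centre is at (303.4,219.4), against (302.9,218.5) predicted. Lowering and releasing.

Call:
carry_out:
  offset:
    - [0, 0, 5]
    - [0, 0, 10]
    - [0, 0, 14]
    - [0, 0, 17]
    - [0, 0, 18.5]
    - [0, 0, 19.5]
    - [0, 0, 20.3]
    - [0, 0, 21]
    - [0, 0, 21.3]
    - [0, 0, 21.3]
  turn: [0, 0, 0, 0, 0, 0, 0, 0, 0, 0]

```text
time_s: 21.9
tool_pos: [0.4708, 0.0102, 0.0092]
tcp_rot: [0.606, 0.796, 0.0, 0.0]
ft_force: [-1.7, -0.1, 4.3]
width: 0.0494
```

Call:
carry_out:
  offset:
    - [0, 0, 0]
    - [0, 0, 0]
    - [0, 0, 0]
    - [0, 0, 0]
    - [0, 0, 0]
    - [0, 0, -8]
    - [0, 0, -20]
    - [0, 0, -40]
    - [0, 0, -65]
    - [0, 0, -90]
  turn: [0, 0, 0, 0, 0, 0, 0, 0, 0, 0]
  gripper: 0.6

```text
time_s: 23.15
tool_pos: [0.4707, 0.0102, 0.1004]
tcp_rot: [0.606, 0.796, 0.0, 0.0]
ft_force: [-0.3, -0.4, -0.2]
width: 0.0684
```

Call:
carry_out:
  offset:
    - [0, 0, -12]
    - [0, 0, -24]
    - [0, 0, -32]
    - [0, 0, -32]
    - [0, 0, -32]
    - [0, 0, -32]
    - [0, 0, -32]
    - [0, 0, -32]
    - [0, 0, -32]
    - [0, 0, -32]
  turn: [0, 0, 0, 0, 0, 0, 0, 0, 0, 0]

```text
time_s: 24.4
tool_pos: [0.4707, 0.0102, 0.1307]
tcp_rot: [0.606, 0.796, -0.0, -0.0]
ft_force: [0.2, 0.3, 0.6]
width: 0.0682
```

```bash
python3 -c "
from h import *
f=grab('side','side9');t=grab('top','top9')
crop('side9',160,160,220,120,3.5,'c15');crop('top9',120,90,200,170,4,'c16')
for f,r in((f,(190,250,218,272)),(t,(194,128,222,162))):
  show(blobs(f,f['color'].min(2)>225,.074,roi=r))
"
```

```text
{'px': array([203.1, 260.5]), 'cen': array([675.7, 196.5]), 'rect': [array([676.3, 196.3]), array([49.3, 49.7]), 18.5], 'ell': array([54.7, 57. ])}
{'px': array([208.1, 141.7]), 'cen': array([676.9, 195.4]), 'rect': [array([676.9, 195.3]), array([50.7, 50.5]), 17.9], 'ell': array([56.1, 56.4])}
```

View pics/c15.png

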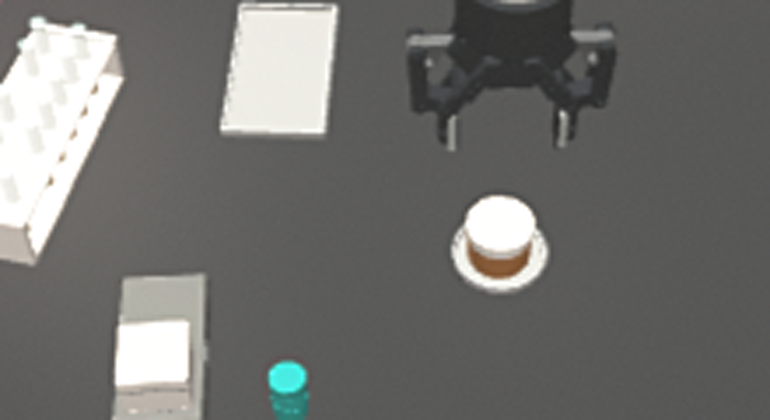

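View pics/c16.png

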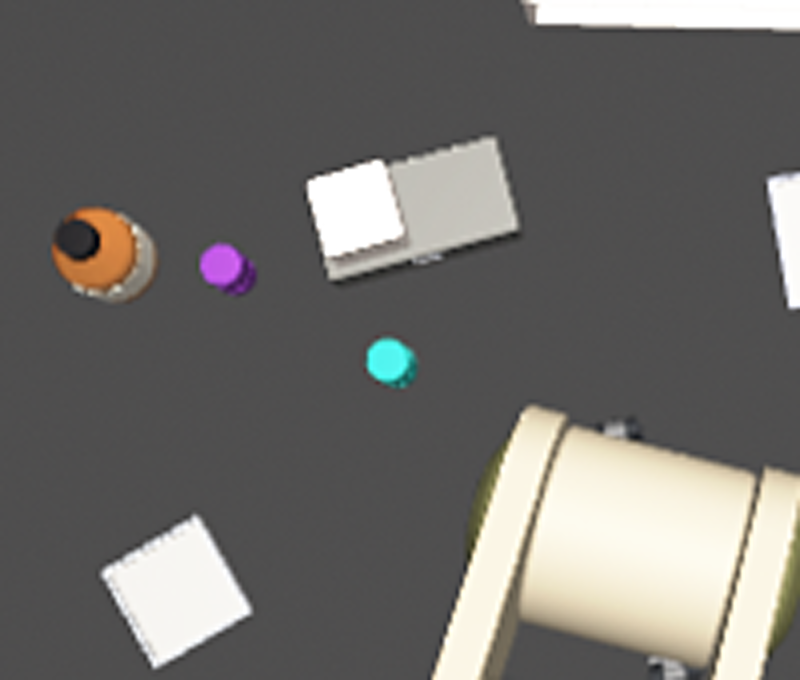

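The jar sits upright inside its holder, at crop (498,240). The box stands at (676.6,195.8) mm, turned 0.318 rad, in both views. Going for the box.

```bash
python3 -c "
from h import *
goto(676.6,195.8,131,0.318)"
```

```text
t 24.5 p [470.7  10.2 130.7] jaw 0.269 w 68.4 F [-0.2  0.2  0.3] q6 -0.5 tilt [ 0. -0. -1.]
offset [124.2 247.8  -0.3] turn -0.049
```

Call:
carry_out:
  offset:
    - [10, 20, 0]
    - [29, 57, 0]
    - [48, 95, 0]
    - [67, 133, 0]
    - [86, 171, 0]
    - [103, 206, 0]
    - [116, 232, 0]
    - [124.2, 247.8, 0]
    - [124.2, 247.8, 0]
    - [124.2, 247.8, 0]
  turn: [0, -0.02, -0.04, -0.049, -0.049, -0.049, -0.049, -0.049, -0.049, -0.049]

```text
time_s: 25.75
tool_pos: [0.6761, 0.1953, 0.1306]
tcp_rot: [0.586, 0.81, -0.0, -0.0]
ft_force: [-0.6, -0.4, 0.0]
width: 0.0685
```

Call:
carry_out:
  offset:
    - [0, 0, 10]
    - [0, 0, 24]
    - [0, 0, 38]
    - [0, 0, 45]
    - [0, 0, 45]
    - [0, 0, 45]
    - [0, 0, 45]
    - [0, 0, 45]
    - [0, 0, 45]
    - [0, 0, 45]
  turn: [0, 0, 0, 0, 0, 0, 0, 0, 0, 0]

```text
time_s: 27.0
tool_pos: [0.6766, 0.1958, 0.0858]
tcp_rot: [0.586, 0.81, 0.0, 0.0]
ft_force: [-0.3, -0.5, -0.4]
width: 0.0684
```

```bash
python3 -c "
from h import *
goto(676.6,195.8,41,0.318)
grab('side','side10')
crop('side10',140,180,140,120,5,'c17')"
```

```text
t 27.0 p [676.6 195.8  85.8] jaw 0.318 w 68.4 F [-0.3 -0.5 -0.4] q6 -0.2 tilt [ 1.e-04  0.e+00 -1.e+00]
offset [ 0.  -0.  44.8] turn 0.0
```

View pics/c17.png

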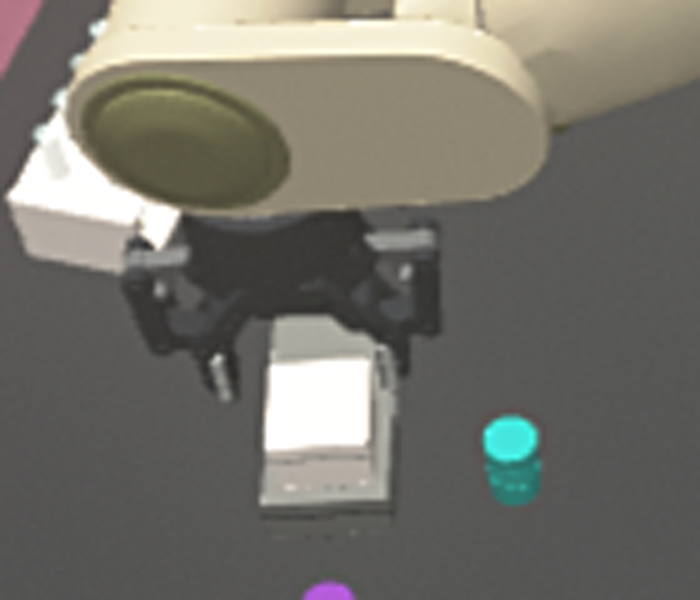

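The fingers straddle the box with room on both sides; the tips are at px (185,260) and (217,257). Descend, grip, lift.

Call:
carry_out:
  offset:
    - [0, 0, 8]
    - [0, 0, 18]
    - [0, 0, 28]
    - [0, 0, 37]
    - [0, 0, 42]
    - [0, 0, 44.5]
    - [0, 0, 45]
    - [0, 0, 45]
    - [0, 0, 45]
    - [0, 0, 45]
  turn: [0, 0, 0, 0, 0, 0, 0, 0, 0, 0]

```text
time_s: 28.3
tool_pos: [0.6767, 0.1958, 0.0409]
tcp_rot: [0.586, 0.81, 0.0, 0.0]
ft_force: [-1.0, 0.3, -0.0]
width: 0.0685
```

Call:
carry_out:
  offset:
    - [0, 0, 0]
    - [0, 0, 0]
    - [0, 0, 0]
    - [0, 0, 0]
    - [0, 0, 0]
    - [0, 0, 0]
    - [0, 0, 0]
    - [0, 0, 0]
    - [0, 0, 0]
    - [0, 0, 0]
  turn: [0, 0, 0, 0, 0, 0, 0, 0, 0, 0]
  gripper: -1
  force: 30

```text
time_s: 29.55
tool_pos: [0.6767, 0.1958, 0.0409]
tcp_rot: [0.586, 0.81, 0.0, 0.0]
ft_force: [0.2, -0.3, 4.7]
width: 0.0477
```

Call:
carry_out:
  offset:
    - [0, 0, -4]
    - [0, 0, -12]
    - [0, 0, -24]
    - [0, 0, -40]
    - [0, 0, -58]
    - [0, 0, -76]
    - [0, 0, -90]
    - [0, 0, -97]
    - [0, 0, -100]
    - [0, 0, -100]
  turn: [0, 0, 0, 0, 0, 0, 0, 0, 0, 0]

```text
time_s: 30.8
tool_pos: [0.6765, 0.1958, 0.1404]
tcp_rot: [0.586, 0.81, -0.0, -0.0]
ft_force: [-0.2, -0.2, -0.9]
width: 0.0475
```

```bash
python3 -c "
from h import *
f=grab('side','side11')
crop('side11',140,180,140,120,5,'c18')
goto(441.4,311.7,140,0.559)
goto(441.4,311.7,140,0.559-np.pi/2)"
```

```text
t 30.85 p [676.4 195.7 140.2] jaw 0.318 w 47.6 F [-0.6  0.3 -0.7] q6 -0.2 tilt [-1.e-03 -1.e-04 -1.e+00]
offset [ 183.6 -187.     0.4] turn -0.241
t 30.85 p [676.4 195.7 140.2] jaw 0.318 w 47.6 F [-0.6  0.3 -0.7] q6 -0.2 tilt [-1.e-03 -1.e-04 -1.e+00]
offset [ 183.6 -187.     0.4] turn 1.33
```

View pics/c18.png

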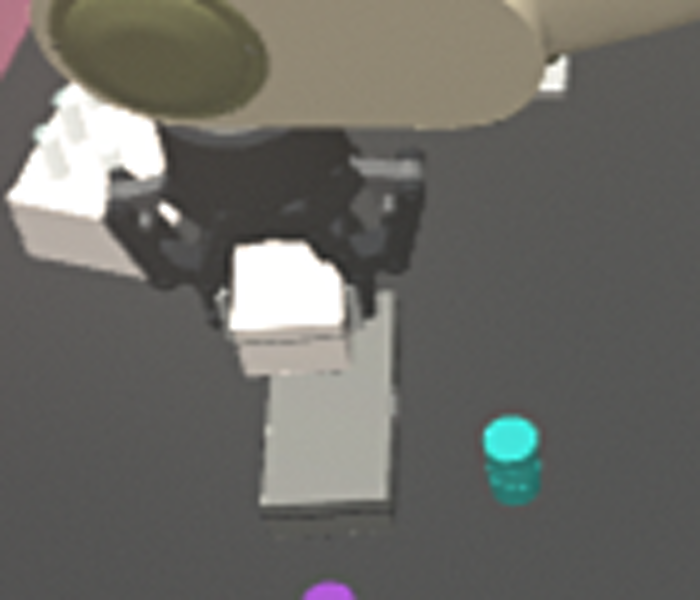

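The box is held level and the slide box stayed put. Moving to the square holder.

Call:
carry_out:
  offset:
    - [10, -10, 0]
    - [34, -35, 0]
    - [60, -61, 0]
    - [88, -90, 0]
    - [116, -118, 0]
    - [142, -145, 0]
    - [164, -167, 0]
    - [178, -181, 0]
    - [183.6, -187, 0]
    - [183.6, -187, 0]
  turn: [0, -0.03, -0.07, -0.12, -0.16, -0.2, -0.23, -0.241, -0.241, -0.241]

```text
time_s: 32.1
tool_pos: [0.4419, 0.3117, 0.1407]
tcp_rot: [0.485, 0.875, 0.0, 0.0]
ft_force: [0.4, -0.5, -1.7]
width: 0.0472
```

Call:
carry_out:
  offset:
    - [0, 0, 8]
    - [0, 0, 24]
    - [0, 0, 44]
    - [0, 0, 64]
    - [0, 0, 82]
    - [0, 0, 96]
    - [0, 0, 105]
    - [0, 0, 110]
    - [0, 0, 110]
    - [0, 0, 110]
  turn: [0, 0, 0, 0, 0, 0, 0, 0, 0, 0]

```text
time_s: 33.35
tool_pos: [0.4418, 0.3119, 0.0312]
tcp_rot: [0.485, 0.875, 0.0, 0.0]
ft_force: [-1.0, 0.2, -1.7]
width: 0.0477
```

```bash
python3 -c "
from h import *
f=grab('side','side12')
crop('side12',220,270,140,120,5,'c19')
goto(441.4,311.7,9.9,0.559)
c=np.array([.4414,.3117]);R=np.array([[np.cos(.559),-np.sin(.559)],[np.sin(.559),np.cos(.559)]])
for a,b in((24,24),(-24,24),(-24,-24),(24,-24)): print(((proj(f,[*(c+R@np.array([a,b])/1000),.064])-[220,270])*5).round(0), ((proj(f,[*(c+R@np.array([a,b])/1000*35/24),.008])-[220,270])*5).round(0))
"
```

```text
t 33.4 p [441.8 311.8  31.2] jaw 0.559 w 47.6 F [-0.1 -0.1 -2.1] q6 -0.16 tilt [ 9.e-04  4.e-04 -1.e+00]
offset [ 0.1 -0.4 21.3] turn 0.0
[308. 355.] [292. 437.]
[413. 321.] [440. 388.]
[375. 224.] [386. 250.]
[272. 256.] [243. 295.]
```

View pics/c19.png

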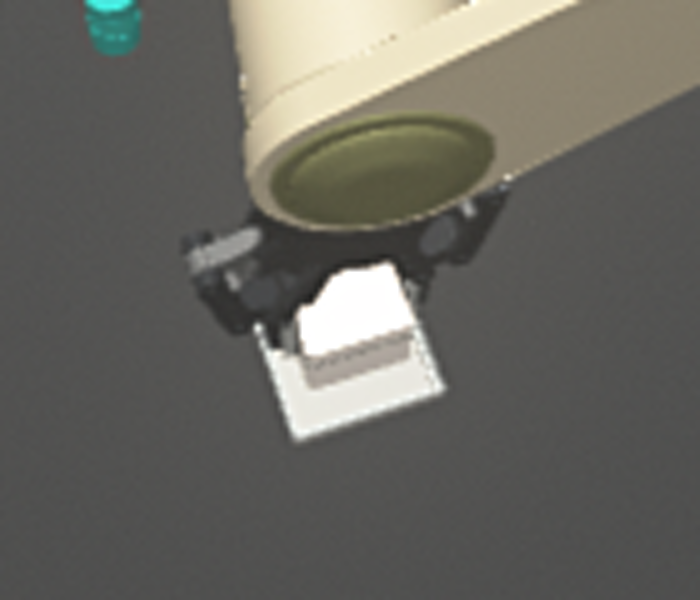

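The box is parallel to the holder and centred within about 2 mm: front corners at crop (304,359) and (413,331), holder corners at (296,440) and (445,388). Lowering and releasing.

Call:
carry_out:
  offset:
    - [0, 0, 5]
    - [0, 0, 10]
    - [0, 0, 14]
    - [0, 0, 17]
    - [0, 0, 18.5]
    - [0, 0, 19.5]
    - [0, 0, 20.3]
    - [0, 0, 21]
    - [0, 0, 21.4]
    - [0, 0, 21.4]
  turn: [0, 0, 0, 0, 0, 0, 0, 0, 0, 0]

```text
time_s: 34.65
tool_pos: [0.4416, 0.3117, 0.0099]
tcp_rot: [0.485, 0.875, 0.0, 0.0]
ft_force: [-1.5, -0.6, 5.2]
width: 0.0473
```

Call:
carry_out:
  offset:
    - [0, 0, 0]
    - [0, 0, 0]
    - [0, 0, 0]
    - [0, 0, 0]
    - [0, 0, 0]
    - [0, 0, -8]
    - [0, 0, -20]
    - [0, 0, -40]
    - [0, 0, -65]
    - [0, 0, -90]
  turn: [0, 0, 0, 0, 0, 0, 0, 0, 0, 0]
  gripper: 0.6

```text
time_s: 35.9
tool_pos: [0.4416, 0.3118, 0.1011]
tcp_rot: [0.485, 0.875, 0.0, 0.0]
ft_force: [0.9, 0.1, 0.7]
width: 0.0683
```

Call:
carry_out:
  offset:
    - [0, 0, -12]
    - [0, 0, -24]
    - [0, 0, -32]
    - [0, 0, -32]
    - [0, 0, -32]
    - [0, 0, -32]
    - [0, 0, -32]
    - [0, 0, -32]
    - [0, 0, -32]
    - [0, 0, -32]
  turn: [0, 0, 0, 0, 0, 0, 0, 0, 0, 0]

```text
time_s: 37.15
tool_pos: [0.4416, 0.3117, 0.1313]
tcp_rot: [0.485, 0.875, 0.0, -0.0]
ft_force: [-0.3, 0.6, -0.1]
width: 0.0681
```

```bash
python3 -c "
from h import *
f=grab('side','side13');t=grab('top','top13')
crop('side13',170,220,200,150,4,'c20')
for f,r in((f,(180,225,225,300)),(t,(190,115,260,170))):
  g=f['color'].min(2)
  for th in(150,170): show(blobs(f,g>th,.034,roi=r))
crop('top13',110,90,180,140,4,'c21')
"
```

```text
{'px': array([205.1, 259.9]), 'cen': array([685.8, 167.4]), 'rect': [array([686. , 167.1]), array([ 61.4, 123.1]), 16.8], 'ell': array([ 67.1, 147.2])}
{'px': array([222.5, 141.8]), 'cen': array([685.7, 166.6]), 'rect': [array([685.1, 166.7]), array([ 62.1, 124.2]), 16.8], 'ell': array([ 66.6, 151. ])}
{'px': array([222.4, 141.6]), 'cen': array([686.3, 166.3]), 'rect': [array([686. , 166.9]), array([ 60.3, 123.1]), 16.8], 'ell': array([ 65.7, 149.6])}
```

View pics/c20.png

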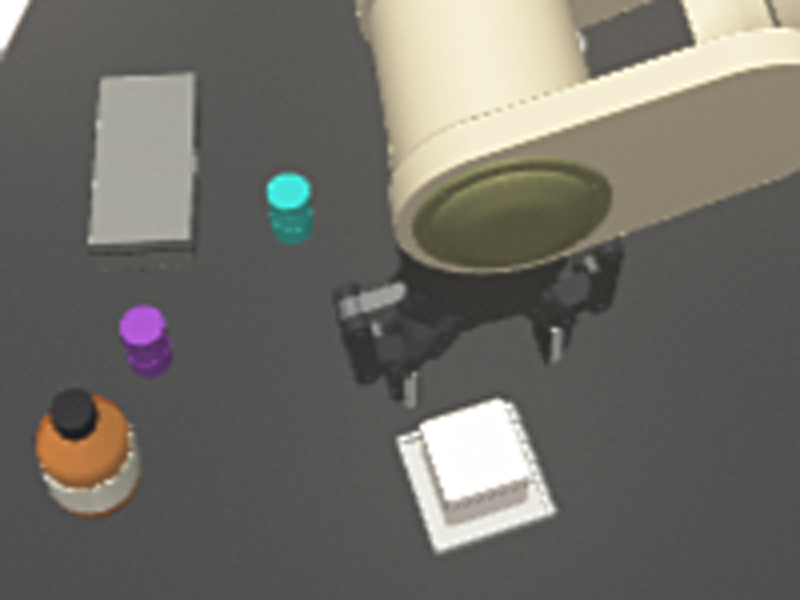

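View pics/c21.png

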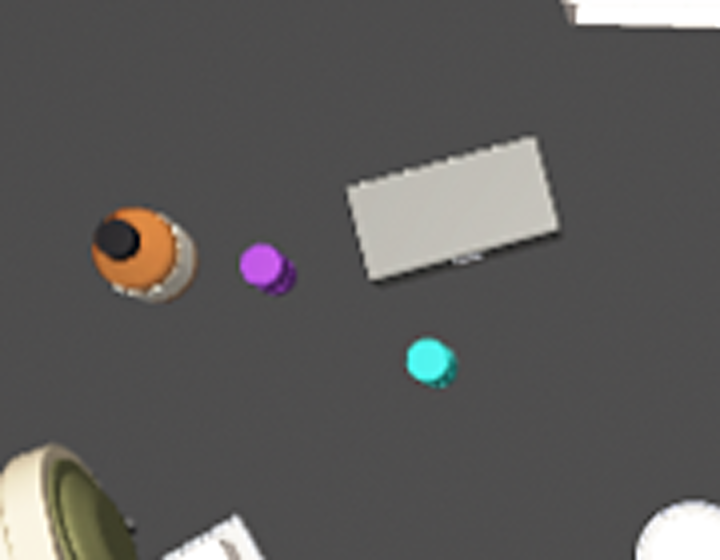

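The square box sits in its holder. The slide box is now bare at (685.8,166.9) mm, turned 0.293 rad, in both views. There is a small latch on its near face at top px (226.5,154), so I check whether it is centred, along with the box's seat.

```bash
python3 -c "
from h import *
t=load('top13');s=load('side13')
a=.293;m=np.array([685.8,166.9])-31*np.array([np.cos(a),np.sin(a)])
print('latch pred',proj(t,[*m/1000,.02]))
# square box bottom front corners if seated
c=np.array([.4414,.3117]);R=np.array([[np.cos(.559),-np.sin(.559)],[np.sin(.559),np.cos(.559)]])
for a,b in((24,24),(-24,24)):
  for z in(.043,.003): print(z,((proj(s,[*(c+R@np.array([a,b])/1000),z])-[170,220])*4).round(0))
p=np.array([.4416,.3117])
for sg in(1,-1):
  for z in(.131,.141): print('tip',z,((proj(s,[*(p+R@np.array([sg*.034,.011])),z])-[170,220])*4).round(0))
goto(685.8,166.9,131,.293)
"
```

```text
latch pred [226.41215167 154.48374099]
0.043 [446. 500.]
0.003 [446. 529.]
0.043 [529. 473.]
0.003 [527. 502.]
tip 0.131 [419. 413.]
tip 0.141 [419. 404.]
tip 0.131 [544. 374.]
tip 0.141 [545. 365.]
t 37.25 p [441.6 311.7 131.3] jaw 0.559 w 68.3 F [ 0.1  0.1 -1.1] q6 -0.16 tilt [ 0.  0. -1.]
offset [-252.3  130.3    0.4] turn 0.266
```

Call:
carry_out:
  offset:
    - [-14, 7, 0]
    - [-48, 25, 0]
    - [-86, 44, 0]
    - [-124, 64, 0]
    - [-162, 84, 0]
    - [-198, 102, 0]
    - [-228, 118, 0]
    - [-247, 127.5, 0]
    - [-252.3, 130.3, 0]
    - [-252.3, 130.3, 0]
  turn: [0.01, 0.05, 0.1, 0.15, 0.2, 0.24, 0.266, 0.266, 0.266, 0.266]
  gripper: 0.8

```text
time_s: 38.5
tool_pos: [0.6858, 0.1666, 0.131]
tcp_rot: [0.596, 0.803, -0.0, -0.0]
ft_force: [-1.3, -0.2, 0.1]
width: 0.0773
```

Call:
carry_out:
  offset:
    - [0, 0, 8]
    - [0, 0, 24]
    - [0, 0, 44]
    - [0, 0, 62]
    - [0, 0, 74]
    - [0, 0, 80]
    - [0, 0, 80]
    - [0, 0, 80]
    - [0, 0, 80]
    - [0, 0, 80]
  turn: [0, 0, 0, 0, 0, 0, 0, 0, 0, 0]

```text
time_s: 39.75
tool_pos: [0.686, 0.1669, 0.0517]
tcp_rot: [0.596, 0.803, 0.0, 0.0]
ft_force: [-0.4, 0.3, 0.6]
width: 0.0771
```

```bash
python3 -c "
from h import *
goto(685.8,166.9,3,0.293)
grab('side','side14')
crop('side14',140,180,140,120,5,'c22')"
```

```text
t 39.75 p [686.  166.9  51.7] jaw 0.293 w 77.1 F [-0.4  0.3  0.6] q6 -0.22 tilt [ 6.e-04  0.e+00 -1.e+00]
offset [ 0.  -0.2 48.7] turn 0.0
```

View pics/c22.png

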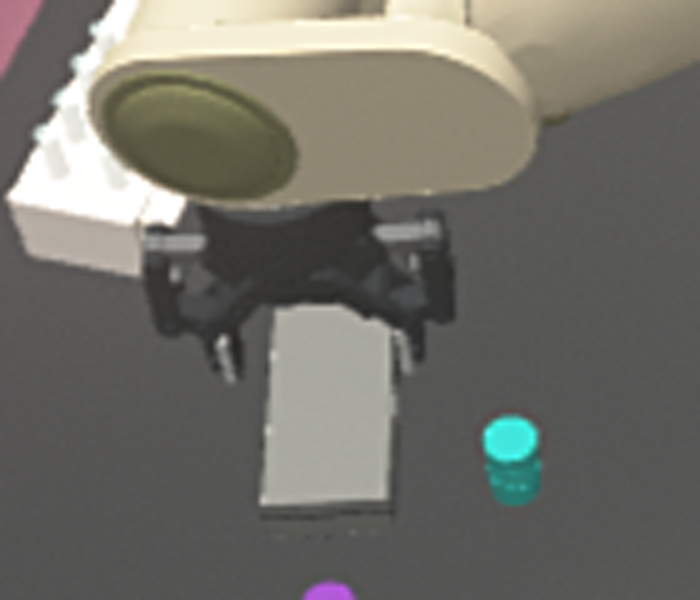

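The fingers straddle the slide box (tips at px (186,256) and (221,254)), clear of the rack and the turquoise vial. Descend and grip.

Call:
carry_out:
  offset:
    - [0, 0, 8]
    - [0, 0, 18]
    - [0, 0, 28]
    - [0, 0, 37]
    - [0, 0, 43]
    - [0, 0, 47]
    - [0, 0, 48.5]
    - [0, 0, 48.5]
    - [0, 0, 48.5]
    - [0, 0, 48.5]
  turn: [0, 0, 0, 0, 0, 0, 0, 0, 0, 0]

```text
time_s: 41.05
tool_pos: [0.6859, 0.1669, 0.0031]
tcp_rot: [0.596, 0.803, 0.0, 0.0]
ft_force: [0.5, -0.2, -0.4]
width: 0.0767
```

Call:
carry_out:
  offset:
    - [0, 0, 0]
    - [0, 0, 0]
    - [0, 0, 0]
    - [0, 0, 0]
    - [0, 0, 0]
    - [0, 0, 0]
    - [0, 0, 0]
    - [0, 0, 0]
    - [0, 0, 0]
    - [0, 0, 0]
  turn: [0, 0, 0, 0, 0, 0, 0, 0, 0, 0]
  gripper: -1
  force: 60

```text
time_s: 42.3
tool_pos: [0.686, 0.1669, 0.0033]
tcp_rot: [0.596, 0.803, 0.0, 0.0]
ft_force: [-0.8, 0.1, 5.7]
width: 0.061
```

Call:
carry_out:
  offset:
    - [0, 0, -3]
    - [0, 0, -9]
    - [0, 0, -18]
    - [0, 0, -30]
    - [0, 0, -44]
    - [0, 0, -58]
    - [0, 0, -70]
    - [0, 0, -77]
    - [0, 0, -80]
    - [0, 0, -80]
  turn: [0, 0, 0, 0, 0, 0, 0, 0, 0, 0]

```text
time_s: 43.55
tool_pos: [0.6857, 0.1669, 0.0826]
tcp_rot: [0.596, 0.803, -0.0, -0.0]
ft_force: [-0.0, -0.2, -1.5]
width: 0.0609
```

```bash
python3 -c "
from h import *
f=grab('side','side15')
crop('side15',140,180,140,120,5,'c23')
goto(687.9,-136,83,np.deg2rad(10.85))"
```

```text
t 43.6 p [685.6 166.9  82.4] jaw 0.293 w 61.3 F [-0.2  0.  -2.2] q6 -0.22 tilt [-8.e-04 -1.e-04 -1.e+00]
offset [-290.6  -85.3   -0.6] turn 0.104
```

View pics/c23.png

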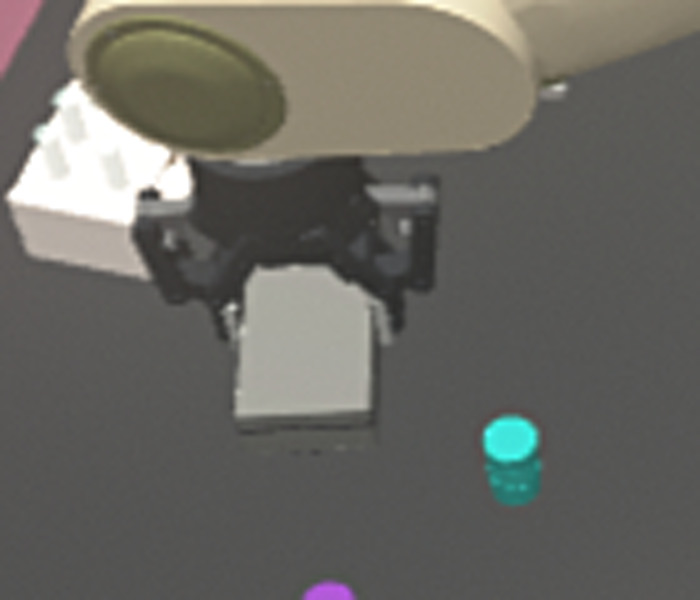

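The slide box is held level. Raising it, then moving to the long holder.

Call:
carry_out:
  offset:
    - [-5, -1.5, -20]
    - [-22, -6.5, -40]
    - [-55, -16, -50]
    - [-95, -28, -50]
    - [-140, -41, -50]
    - [-185, -54.5, -50]
    - [-228, -67, -50]
    - [-264, -78, -50]
    - [-284, -84, -50]
    - [-290.5, -85.7, -50]
  turn: [0, 0.01, 0.02, 0.04, 0.06, 0.08, 0.09, 0.1, 0.104, 0.104]

```text
time_s: 44.85
tool_pos: [0.6875, -0.1371, 0.1329]
tcp_rot: [0.638, 0.77, 0.0, -0.0]
ft_force: [-0.4, 0.1, -1.5]
width: 0.0612
```

Call:
carry_out:
  offset:
    - [0, 0, 8]
    - [0, 0, 24]
    - [0, 0, 44]
    - [0, 0, 64]
    - [0, 0, 82]
    - [0, 0, 94]
    - [0, 0, 100]
    - [0, 0, 102]
    - [0, 0, 102]
    - [0, 0, 102]
  turn: [0, 0, 0, 0, 0, 0, 0, 0, 0, 0]

```text
time_s: 46.1
tool_pos: [0.688, -0.1361, 0.0314]
tcp_rot: [0.637, 0.771, 0.0, 0.001]
ft_force: [-0.1, 0.2, -1.9]
width: 0.061
```

```bash
python3 -c "
from h import *
f=grab('side','side16');t=grab('top','top16')
crop('side16',180,120,130,110,6,'c24');crop('top16',280,90,130,110,6,'c25')
goto(687.9,-136,6.2,np.deg2rad(10.85))
a=np.deg2rad(10.85);c=np.array([.6879,-.136]);R=np.array([[np.cos(a),-np.sin(a)],[np.sin(a),np.cos(a)]])
for x,y in((31,62),(-31,62),(-31,-62),(31,-62)):
  P=c+R@np.array([x,y])/1000;Q=c+R@np.array([x*42/31,y*73/62])/1000
  print(((proj(f,[*P,.062])-[180,120])*6).round(0),((proj(f,[*Q,.008])-[180,120])*6).round(0),((proj(t,[*P,.062])-[280,90])*6).round(0),((proj(t,[*Q,.008])-[280,90])*6).round(0))
"
```

```text
t 46.2 p [ 687.8 -136.    31.2] jaw 0.189 w 60.9 F [-0.   0.8 -1.9] q6 -0.55 tilt [ 7.e-04 -2.e-04 -1.e+00]
offset [ 0.  0. 25.] turn -0.0
[270. 368.] [255. 461.] [226. 259.] [189. 266.]
[404. 372.] [432. 467.] [251. 408.] [221. 459.]
[426. 185.] [455. 248.] [555. 358.] [562. 403.]
[300. 181.] [290. 243.] [528. 209.] [527. 210.]
```

View pics/c24.png

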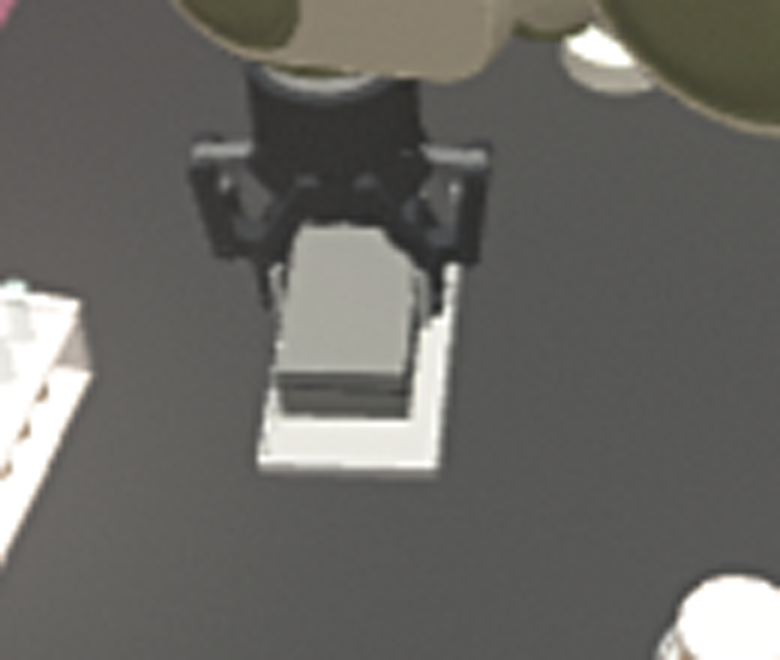

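View pics/c25.png

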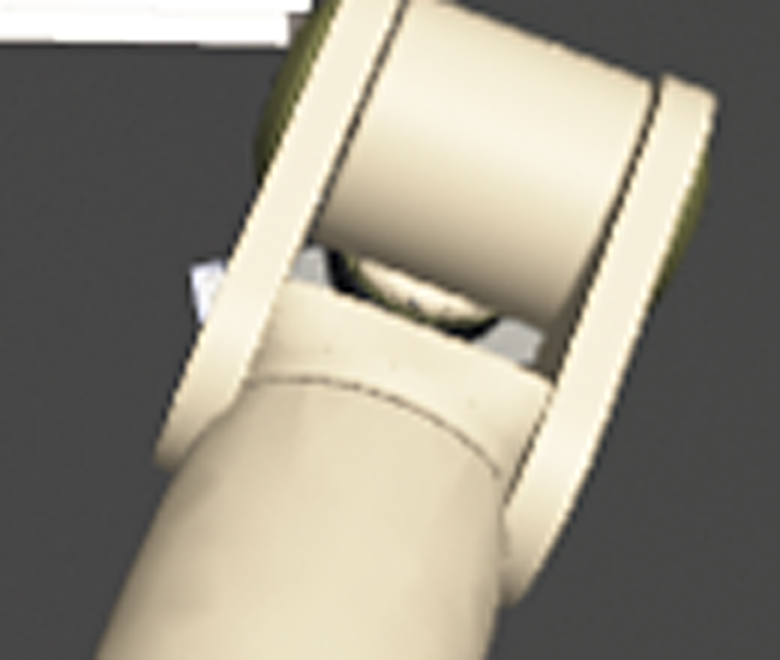

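The slide box is level and square over the long holder. Its front corners at crop (276,374) and (408,374) and the holder's at (258,465) and (438,468) all lie within about 1 px of prediction. Lowering and releasing.

Call:
carry_out:
  offset:
    - [0, 0, 5]
    - [0, 0, 10]
    - [0, 0, 15]
    - [0, 0, 19]
    - [0, 0, 21.5]
    - [0, 0, 23]
    - [0, 0, 24]
    - [0, 0, 24.7]
    - [0, 0, 25.1]
    - [0, 0, 25.1]
  turn: [0, 0, 0, 0, 0, 0, 0, 0, 0, 0]

```text
time_s: 47.45
tool_pos: [0.6878, -0.136, 0.0063]
tcp_rot: [0.637, 0.771, 0.0, 0.0]
ft_force: [-1.6, 0.9, 3.0]
width: 0.0609
```

```bash
python3 -c "
from h import *
f=grab('side','side17')
crop('side17',180,120,130,110,6,'c26')
goto(687.9,-136,6.2,np.deg2rad(10.85))"
```

```text
t 47.5 p [ 687.7 -136.     6.3] jaw 0.189 w 61.0 F [-2.4  0.5  3.8] q6 -0.55 tilt [ 3.e-04 -2.e-04 -1.e+00]
offset [-0.1  0.2  0.1] turn -0.0
```

View pics/c26.png

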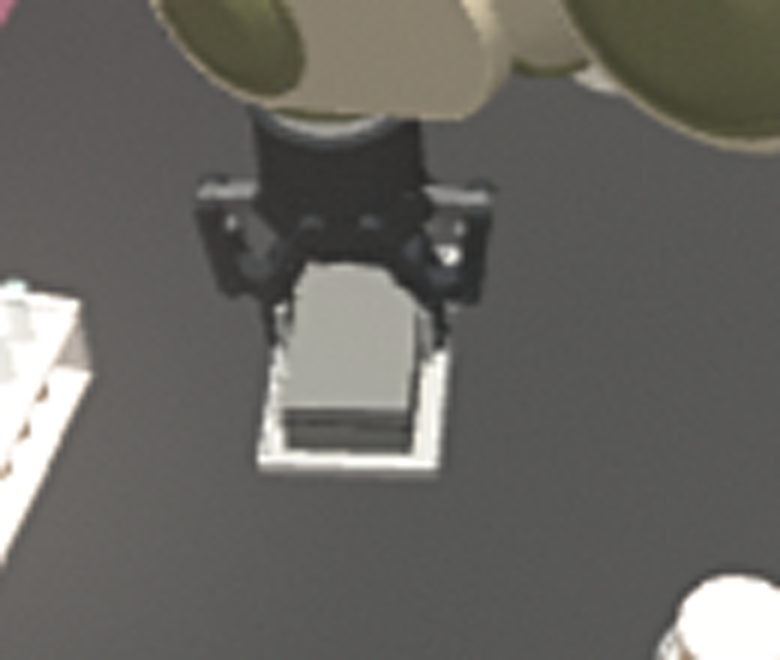

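The slide box is on the holder floor, inside the lip, with about 3–5 N contact felt. Releasing and retreating.

Call:
carry_out:
  offset:
    - [0, 0, 0]
    - [0, 0, 0]
    - [0, 0, 0]
    - [0, 0, 0]
    - [0, 0, 0]
    - [0, 0, -6]
    - [0, 0, -18]
    - [0, 0, -36]
    - [0, 0, -60]
    - [0, 0, -85]
  turn: [0, 0, 0, 0, 0, 0, 0, 0, 0, 0]
  gripper: 0.85

```text
time_s: 48.75
tool_pos: [0.6878, -0.136, 0.0929]
tcp_rot: [0.637, 0.771, 0.0, 0.001]
ft_force: [0.0, 0.0, 0.3]
width: 0.0789
```

Call:
carry_out:
  offset:
    - [0, 0, -40]
    - [0, -20, -90]
    - [0, -55, -130]
    - [0, -95, -140]
    - [0, -135, -140]
    - [0, -170, -140]
    - [0, -200, -140]
    - [0, -220, -140]
    - [0, -220, -140]
    - [0, -220, -140]
  turn: [0, 0, 0, 0, 0, 0, 0, 0, 0, 0]

```text
time_s: 50.0
tool_pos: [0.4722, -0.1773, 0.2315]
tcp_rot: [0.637, 0.771, 0.0, 0.001]
ft_force: [0.8, 0.2, -0.4]
width: 0.079
```

```bash
python3 -c "
from h import *
f=grab('side','side18');t=grab('top','top18')
cv2.imwrite('pics/s18.png',cv2.resize(cv2.imread('pics/side18.png')[90:390,130:400],None,fx=2,fy=2,interpolation=cv2.INTER_CUBIC))
crop('top18',100,90,360,190,2.2,'t18')
goto(600,-130,230)
for n,f,rs in(('s',f,dict(slide=((215,150,265,210),.037),)),('t',t,dict(slide=((300,110,385,180),.037),))):
  g=f['color'].min(2).astype(int)
  for k,(r,z) in rs.items(): show(blobs(f,(g>140)&(g<215),z,roi=r,amin=300))
"
```

```text
t 50.1 p [ 472.2 -177.2  230.9] jaw 0.19 w 78.9 F [-0.3 -0.5 -0.4] q6 -0.78 tilt [ 5.e-04 -2.e-04 -1.e+00]
offset [ 22.3 134.4   1. ] turn 0
{'px': array([237. , 173.6]), 'cen': array([ 690. , -135.1]), 'rect': [array([ 688. , -130.6]), array([ 74.5, 135.8]), 11.2], 'ell': array([ 72.3, 153.2])}
{'px': array([344.3, 143.2]), 'cen': array([ 691.6, -139.3]), 'rect': [array([ 684.1, -133.9]), array([ 82. , 143.9]), 10.9], 'ell': array([ 77.5, 171. ])}
```

View pics/s18.png

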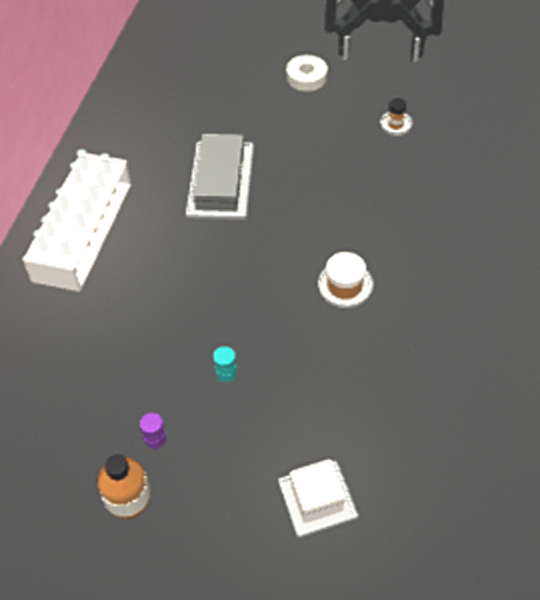

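View pics/t18.png

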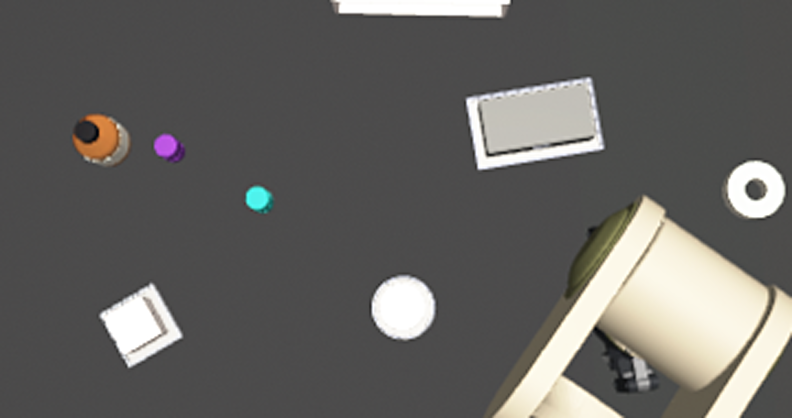

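All four pieces look seated and upright in both views, and the bottle, tape and look-alikes have not moved. In the top view the square box (crop (133,322)) and the slide box (540,115) look off-centre, which parallax should explain, so I check the numbers.

```bash
python3 -c "
from h import *
k=np.ones((3,3),np.uint8)
for n,rs,rq,rj,rp in(('side18',(222,150,258,200),(270,312,310,350),(285,210,325,232),(315,130,340,160)),('top18',(312,125,380,165),(135,210,195,265),(265,210,305,250),(0,0,1,1))):
  f=load(n);g=f['color'].min(2).astype(int); print(n)
  print('slide');show(blobs(f,cv2.morphologyEx(((g>145)&(g<212)).astype(np.uint8),cv2.MORPH_OPEN,k),.037,roi=rs,amin=200))
  x0,y0,x1,y1=rq; crop(n,x0-5,y0-5,x1-x0+10,y1-y0+10,8,'q_'+n)
  s=proj(f,[.4414,.3117,.043]);print('sq top centre pred',s)
  hsv=cv2.cvtColor(f['color'],cv2.COLOR_RGB2HSV)
  for nm,lo,hi in(('purple',130,160),('turq',80,100)):
    print(nm); show(blobs(f,(hsv[...,0]>lo)&(hsv[...,0]<hi)&(hsv[...,1]>120)&(hsv[...,2]>200),0.044,20,roi=(150,130,260,320)))
a,b=load('top0')['color'].astype(int),load('top18')['color'].astype(int)
for nm,(x0,y0,x1,y1) in dict(bottle=(125,130,165,170),tape=(425,160,460,192)).items(): print(nm,abs(a-b)[y0:y1,x0:x1].max())
i=np.hstack([cv2.resize(cv2.imread('pics/q_top18.png'),(400,400)),cv2.resize(cv2.imread('pics/q_side18.png'),(400,400))]);cv2.imwrite('pics/q.png',i)
"
```

```text
side18
slide
{'px': array([238.3, 172.5]), 'cen': array([ 689.3, -135.9]), 'rect': [array([ 689.5, -136. ]), array([ 63.1, 124.6]), 11.1], 'ell': array([ 69.2, 147.8])}
sq top centre pred [288.29109012 331.69295023]
purple
{'px': array([204.9, 301. ]), 'cen': array([645.3, 283.6]), 'rect': [array([645.2, 283.6]), array([25.2, 22.4]), 13.4], 'ell': array([23.4, 24.4])}
turq
{'px': array([241.5, 267.5]), 'cen': array([588.2, 177.1]), 'rect': [array([588.3, 177.3]), array([24.2, 22. ]), 13.4], 'ell': array([23.5, 25.5])}
top18
slide
{'px': array([343.7, 143. ]), 'cen': array([ 688.7, -136.7]), 'rect': [array([ 688.6, -136.5]), array([ 63.5, 129.4]), 10.0], 'ell': array([ 68.3, 155.2])}
sq top centre pred [159.53677334 237.73135406]
purple
{'px': array([174.8, 155.9]), 'cen': array([645.3, 282.8]), 'rect': [array([645. , 282.4]), array([23.3, 22.8]), 46.9], 'ell': array([22.1, 23.2])}
turq
{'px': array([216.4, 179.6]), 'cen': array([588.5, 176.9]), 'rect': [array([588.2, 177.2]), array([23. , 24.5]), 46.9], 'ell': array([23.8, 25.1])}
bottle 12
tape 14
```

View pics/q.png

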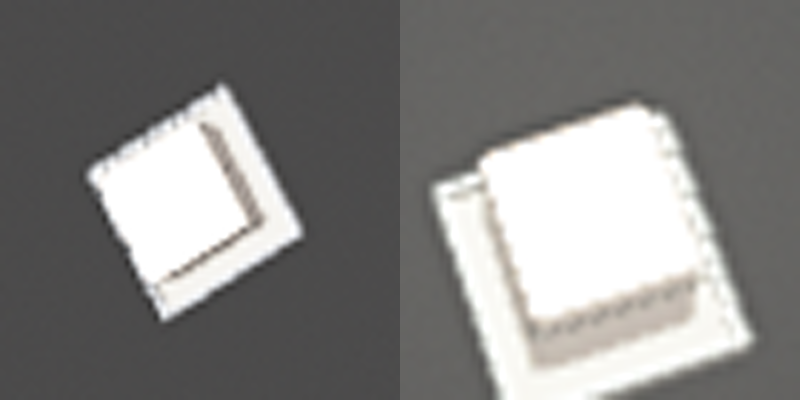

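The slide box comes out at (689,-136) mm at 11° with its top at the seated height, well inside the lip. The square box's lower edge has floor showing on every side visible, so it is seated. The bystanders are unchanged, so I hand in.

```bash
python3 -c "
from rig import manip
print(manip.sign_off())"
```

```text
the job is handed in; nothing more can be done
None
```

The stack is apart and every piece is in its holder. I took the vial first, then the jar, the square box and the slide box, and set each down on its holder's floor with about 3–5 N of contact felt before letting go. The job took about 50 s of the 131 s allowed, and wrist forces in the readings stayed under about 6 N.

**Last checks (both cameras):**
- **All four pieces:** they stand upright inside their lips.
- **Slide box:** it measured within 2 mm and 1° of its holder. The top-view fit read its length at 129 mm instead of 124 mm, which I put down to mask bleed against the white floor.
- **Square box:** its top looked off-centre from above, but that matched the expected parallax to about 1–2 px, and the side view showed an even gap at the left and right.
- **Vial and jar:** I judged these by eye in the images and did not re-measure them after release.
- **Bystanders:** the bottle, tape roll, purple vial and turquoise vial are where they started.

No check failed.

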